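Lay out the tablet counter's parts for washing

TASK

Clear the tablet counter for cleaning: put the steel bucket, the feed disc, the funnel and the counting plate each on the pad whose black outline matches it, centred on the outline and turned to match it. Lift the bucket straight up off its fork without letting it swing or tip, keep all the parts upright, and set each one down gently rather than dropping it.

Things in the scene. Friction and masses are not known exactly. Their poses are not given: they have to be found in the camera images.
- bucket: Open steel bucket 60 (x) x 56 (y) x 50 mm high, 0.3 kg. 8 mm trunnion pins stick out along +y and -y, 92 mm over the ends, 40 mm up. Over its mouth stands a black grip lug, 12 (x) x 26 (y) mm, from 55 to 87 mm up: pinch along x. It hangs by the pins in the fork stand, free to swing about y, its underside 12 mm above the table. Origin: centre of its underside; z up.
- disc: Round steel feed disc, 90 mm diameter, 10 mm thick, dark pockets near the rim, about 0.28 kg, with a central dark hub of 24 mm diameter rising to 52 mm above the underside, to grip it by. Stands on the bare table. Origin: centre of its underside; z up.
- funnel: Small white plastic funnel standing mouth down on the bare table, 90 g: 56 mm diameter at the bottom, a cone up to 28 mm, then a straight spout of 26 mm diameter up to 62 mm, dark at its end, to grip it by. Origin: centre of its underside; z up.
- plate: White counting plate 96 (x) x 60 (y) x 8 mm with rows of small dark holes, 120 g, lying on the bare table. A handle bar along x, 50 mm long, 12 mm wide (y), stands over its middle from 32 to 44 mm above the underside, on two posts: pinch it along y. Origin: centre of its underside; z up.
- stand: Fixed fork stand holding the bucket: base 70 (x) x 100 (y) x 6 mm, two steel arms 62 mm high at y = +38 and -38 mm, 6 mm thick, 30 mm wide, each with an open-topped slot 12 mm wide, 14 mm deep, for a pin. Origin: centre of its underside; axes as the bucket's at the start. Loose bottles and a bowl up to 110 mm tall stand beyond the work, over 0.78 m ahead of the robot base.
- pad_bucket: Fixed white plate 110 (x) x 100 (y) x 4 mm flat on the table, with a flat black silhouette centred on its top: a 64 (x) x 60 (y) mm rectangle crossed by a bar 12 mm wide, 97 mm long along y: the bucket with its pins. Either way round fits. Origin: centre of its underside, at table height; z up.
- pad_disc: Fixed white plate 110 (x) x 100 (y) x 4 mm flat on the table, with a flat black silhouette centred on its top: a large circle of 96 mm diameter, for the disc. Origin: centre of its underside, at table height; z up.
- pad_funnel: Fixed white plate 110 (x) x 100 (y) x 4 mm flat on the table, with a flat black silhouette centred on its top: a small circle of 62 mm diameter, for the funnel. Origin: centre of its underside, at table height; z up.
- pad_plate: Fixed white plate 110 (x) x 100 (y) x 4 mm flat on the table, with a flat black silhouette centred on its top: a rectangle 100 (x) x 64 (y) mm, for the counting plate. Either way round fits. Origin: centre of its underside, at table height; z up.

How it is judged:
By the outcome, as a careful person would: the job done as asked, in the order asked, and still so for the second after the job is handed in, with the robot touching nothing.
It also fails if it takes over 131 s, if anything falls off the work surface, if the arm or the gripper's body presses on something with over 40 N, if the wrist force passes 120 N, or if a joint passes its speed limit or range.

ROBOT

A 6-joint arm with a two-finger parallel gripper is mounted at the origin on the work surface. World frame = base frame: x ahead of the robot, y to its left, z up, the work surface at z = 0. Lengths are in m, angles in rad, forces in N, time in s.
With the tool pointing down it reaches from about 0.425 to 0.925 m from the base axis. Payload 12.5 kg.
Tool frame: the origin (TCP) lies midway between the tips of the shut fingers; the grasp point (between the pads) lies bot.grip_depth behind it (bot.grip_depth is the distance from the TCP to the grasp point, in m); z points along the fingers, y is the line along which they close (so a half turn about z gives the same grasp; the last joint's range is limited). The gripper opens to 85 mm and grips with 20 to 120 N. Pads are 22 mm wide; open, the fingers measure 114 mm over their backs; the gripper's body (76 mm by 85 mm) begins 54 mm behind the grasp point. The pads swing forward as they close: fully open they stand 13 mm farther back than shut.
Start: joints at [1.14, 0.491, 1.559, -0, 1.092, -0.106], TCP at [0.199, 0.592, 0.231] pointing down, gripper open.
Joint ranges: [-3.1, 3.1], [-0.84, 2.19], [0.05, 2.79], [-1.13, 4.28], [0.06, 2.93], [-2.69, 2.69]. Speed limits (rad/s): [2.22, 2.22, 2.79, 3.14, 3.14, 3.14].

INTERFACE

Orientations are given as a unit quaternion [w, x, y, z].
In Python, from station import bot gives the robot as it stands.
- The arm moves only by the tool send_rows, never from a script. Its argument "series" is a list of rows, each an object of numbers: "hand": the opening, from 0 (shut) to 1 (fully open); "dx", "dy", "dz": the shift along the world's x, y, z in cm; "ax", "ay", "az": the turn, a rotation vector about the world's x, y, z in degrees. A call has 1 to 10 rows; each row shifts and turns the commanded pose from where the row before left it; what a row does not reach is not made up. A row lasts 1/12 s, in which the tool goes at most 41.7 mm and 7.16 degrees, less where a joint would pass 70% of its speed; a pose out of reach is approached as far as the arm can. A call with a gripper value outside its range is refused whole. The fingers move at their own pace and stop on an object; "grip_force" is the grip in N (left out, the last holds). Time passes only in rows, so rows that do not move let the fingers close. It gives the time, the measured TCP pose, the force, the opening and the grip force at its end, in the units of the state.
- bot.get_obs(): the state, without advancing time (a new reading comes with each control period).
- bot.grab_frame(name): name is "side" or "top" or "wrist"; returns the picture (384x512x3 uint8, red, green, blue); there is no depth.
- bot.camera_params(name): a dict with "intrinsics" (3x3 intrinsics, pixels), "distortion" ([k1, k2, p1, p2, k3] as OpenCV has them; the pictures are not rectified), "rvec" (rotation vector, rad) and "tvec" (3), from world to camera coordinates, as OpenCV has them; the wrist camera has in their place "T_tool_cam" (4x4, takes a point from camera to tool coordinates, whose origin is the TCP and whose axes are the flange's). Camera axes: x right, y down, z forward; pixel columns grow to the right and rows downward; lengths in m; the calibration is good to about 2 mm. A picture is of the moment at which its call begins: read the wrist's pose just before it. camera_params takes no time and is no camera call.
- bot.close_job(): hands the job in; it is judged then, once.
Trained networks look in the newest picture that a camera, given by its name, has taken for a name from the list of things; names that differ only in an ending like _2 or _b are one class to them, and where a whole thing is asked for, a point or a joint stands for the part that bears it (a point fixed in the world has none). Each returns a list of dicts, best first, with "score" (0 to 1); they miss things now and then, are a little off and sometimes report something else, mostly with a low value. They report only what shows in the picture. A call takes as long as a camera call.
- bot.search_frame(thing, camera): "rect" ([left, top, width, height] in pixels, round what is visible of it).
- bot.landmark_of(thing, camera): "uv" ([column, row] in pixels: a listed point, or the origin of a listed thing).
The state is a dict: "time": time; "qpos": joint angles; "joint_velocities": joint speeds; "joint_efforts": joint torques, N m; "tool_pos": TCP position; "eef_rot": TCP orientation; "wrist_force": force on the tool from outside, world axes, zero at the start; "ft_torque": the same for the moment, N m; "gripper_width": finger opening in m; "gripper_force": force on a finger pad.
Only numpy, scipy, OpenCV 4.12 (cv2) and the standard library are available. Lean on these libraries where they do the work, as an engineer would, in place of code of your own. Each camera call takes 0.05 s, during which the arm holds its last target. There are 200 camera calls.

## Working session

There is one attempt and no reset: what is moved stays moved. The work goes in short steps, Python scripts to look and compute and a tool call to move; the robot and the scene stay as the last step left them, time stands still between calls to the robot, and variables do not carry over. Pictures are saved under pics/ and viewed, at most 14 in all, crops included, and the job is handed in when it is done.

Besides the shell and the picture viewer there is one more tool, called after "Call:" as name([rows], argument=value, ...), one row to a line, values as JSON. send_rows: Moves the arm, as the interface text tells. Its arguments: {"type":"object","properties":{"series":{"type":"array","items":{"type":"object","properties":{"hand":{"type":"number"},"dx":{"type":"number"},"dy":{"type":"number"},"dz":{"type":"number"},"ax":{"type":"number"},"ay":{"type":"number"},"az":{"type":"number"}}}},"grip_force":{"type":"number"}},"required":["series"]}

```bash
ls; mkdir -p pics; cat > h.py <<'E'
import numpy as np, cv2
from station import bot
from scipy.spatial.transform import Rotation as R
def campose(n,obs=None):
    p=bot.camera_params(n); K=np.array(p['intrinsics'],float); d=np.array(p['distortion'],float)
    if 'rvec' in p:
        Rm=cv2.Rodrigues(np.array(p['rvec'],float))[0]; t=np.array(p['tvec'],float).ravel()
    else:
        o=obs or bot.get_obs(); q=o['eef_rot']; T=np.eye(4)
        T[:3,:3]=R.from_quat([q[1],q[2],q[3],q[0]]).as_matrix(); T[:3,3]=o['tool_pos']
        T=np.linalg.inv(T@np.array(p['T_tool_cam'])); Rm=T[:3,:3]; t=T[:3,3]
    return K,d,Rm,t
def toworld(uv,z,cp):
    K,d,Rm,t=cp; uv=np.array(uv,float).reshape(-1,1,2)
    n=cv2.undistortPoints(uv,K,d).reshape(-1,2); r=np.c_[n,np.ones(len(n))]@Rm; c=-Rm.T@t
    return c+r*((z-c[2])/r[:,2])[:,None]
def save(n,f):
    cv2.imwrite('pics/'+f,cv2.cvtColor(n,cv2.COLOR_RGB2BGR))
E
python3 - <<'E'
from h import *
print(bot.grip_depth, bot.get_obs())
a=bot.grab_frame('top');b=bot.grab_frame('side');w=bot.grab_frame('wrist')
save(a,'t0.png');save(b,'s0.png');save(w,'w0.png')
for c in ['top','side']:
    K,d,Rm,t=campose(c);print(c,-Rm.T@t,Rm[2],K[0,0],d)
    for n in ['bucket','disc','funnel','plate','stand','pad_bucket','pad_disc','pad_funnel','pad_plate']:
        r=bot.landmark_of(n,c)[:2]
        for x in r: print(c,n,np.round(x['score'],2),np.round(x['uv'],1),toworld(x['uv'],0,campose(c)).round(3))
E
```

```text
pics
0.0187 {'time': 0.0, 'qpos': array([ 1.14039400e+00,  4.91589779e-01,  1.55949584e+00,  6.81327404e-06,
        1.09170819e+00, -1.05617603e-01]), 'joint_velocities': array([ 0.00075061,  0.00091674,  0.0013379 ,  0.00014587,  0.00165146,
       -0.00045678]), 'joint_efforts': array([-2.50445613e-03, -6.18451023e+01, -2.61597294e+01, -1.93353671e-04,
        4.01662808e-03,  5.16852856e-05]), 'tool_pos': array([0.19932354, 0.59210157, 0.23069299]), 'eef_rot': array([-1.61955548e-04,  1.61681076e-01,  9.86842880e-01, -5.78338521e-04]), 'wrist_force': array([ 0.00488038,  0.64792551, -0.06749888]), 'ft_torque': array([0.00643302, 0.0102348 , 0.01822952]), 'gripper_force': 0.0, 'gripper_width': 0.08534381858463963}
top [ 0.30719318 -0.02126573  1.1483243 ] [ 0.17764154  0.01310294 -0.98400803] 464.23849569657403 [-0.17860288  0.          0.          0.          0.        ]
top bucket 0.83 [204.  149.9] [[0.646 0.125 0.   ]]
top disc 0.79 [363.7 244.7] [[ 0.39  -0.271  0.   ]]
top funnel 0.91 [292.4 212.9] [[ 0.476 -0.096  0.   ]]
top plate 0.83 [406.  188.7] [[ 0.529 -0.39   0.   ]
[... 460 characters left out ...]
061] 352.85386934604935 [-0.03692157  0.          0.          0.          0.        ]
side bucket 0.66 [264.8 160.1] [[0.64  0.142 0.   ]]
side disc 0.86 [261.  303.9] [[ 0.382 -0.272  0.   ]]
side funnel 0.63 [253.1 235.7] [[ 0.461 -0.098  0.   ]]
side plate 0.89 [346.5 319.1] [[ 0.525 -0.398  0.   ]]
side stand 0.56 [256.2 236.2] [[ 0.467 -0.103  0.   ]]
side stand 0.51 [267.1 162.1] [[ 0.641  0.13  -0.   ]]
side pad_bucket 0.9 [183.3 163. ] [[0.41  0.265 0.   ]]
side pad_bucket 0.68 [222.6 186.8] [[ 0.471  0.105 -0.   ]]
side pad_disc 0.89 [201.6 133. ] [[0.524 0.38  0.   ]]
side pad_funnel 0.75 [316.3 219.7] [[ 0.634 -0.139  0.   ]]
side pad_plate 0.75 [220.3 187.3] [[0.464 0.106 0.   ]]
```

View pics/t0.png

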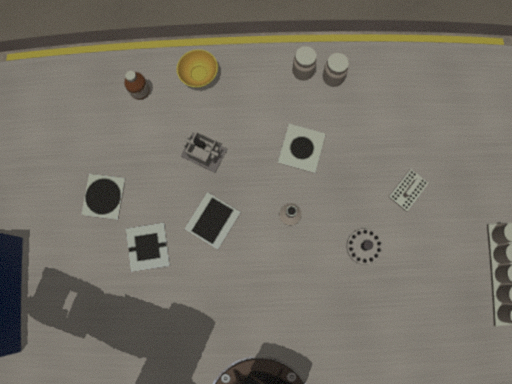

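View pics/s0.png

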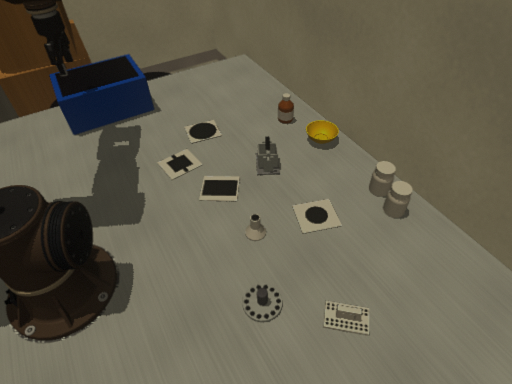

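The top view shows the pads: disc (103,196), bucket (148,247), plate (213,220) and funnel (302,148). The parts are the bucket in its stand (204,148), funnel (291,212), disc (366,246) and plate (409,190). The networks agree except on `pad_disc`, where the picture wins.

```bash
cat >> h.py <<'E'
def rectify(im,cp,z,x0,y0,half,mm=1.0):
    "metric crop on plane z; row 0 = +x far, col 0 = +y left; mm per px"
    n=int(2*half*1000/mm); i=(np.arange(n)-n/2+.5)*mm/1000
    X,Y=np.meshgrid(x0-i,y0-i,indexing='ij')
    P=np.c_[X.ravel(),Y.ravel(),np.full(X.size,z)]
    K,d,Rm,t=cp; uv=cv2.projectPoints(P,cv2.Rodrigues(Rm)[0],t,K,d)[0].reshape(n,n,2).astype(np.float32)
    return cv2.remap(im,uv[...,0],uv[...,1],cv2.INTER_CUBIC)
def darkrect(im,cp,z,x0,y0,half=.075,thr=60,mm=1.0,minarea=800,close=5):
    "dark blob nearest the middle: centre, size (mm), angle (deg about z of the first side, from x), plus moments"
    r=rectify(im,cp,z,x0,y0,half,mm); g=cv2.cvtColor(r,cv2.COLOR_RGB2GRAY)
    m=(g<thr).astype(np.uint8)
    cs=[c for c in cv2.findContours(m,cv2.RETR_EXTERNAL,cv2.CHAIN_APPROX_NONE)[0] if cv2.contourArea(c)*mm*mm>minarea]
    out=[];n=r.shape[0]
    for c in cs:
        (u,v),(w,h),a=cv2.minAreaRect(c); M=cv2.moments(c)
        f=lambda u,v:(x0-(v-n/2+.5)*mm/1000, y0-(u-n/2+.5)*mm/1000)
        # side w at image angle a: dir (cos a, sin a) in (u,v) -> world (-sin a, -cos a)
        ang=np.degrees(np.arctan2(-np.cos(np.radians(a)),-np.sin(np.radians(a))))%180
        out.append((np.round(f(u,v),4),np.round(f(M['m10']/M['m00'],M['m01']/M['m00']),4),np.round([w*mm,h*mm],1),round(ang,1)))
    return out,r
E
python3 - <<'E'
from h import *
im=bot.grab_frame('top');cp=campose('top')
print(bot.camera_params('wrist')['T_tool_cam'], bot.camera_params('wrist')['intrinsics'])
T=[]
for n,uv,z in [('pb',(148,247),.004),('pd',(103,196),.004),('pp',(213,220),.004),('pf',(302,148),.004),('bucket',(201,143),.099),('disc',(368,245),.052),('funnel',(291,210),.062),('plate',(408,190),.044)]:
    x,y,_=toworld(uv,z,cp)[0]
    o,r=darkrect(im,cp,z,x,y)
    print(n,round(x,3),round(y,3),np.hypot(x,y).round(3),o if n[0]=='p' and n!='plate' else '')
    T.append(cv2.resize(r,(200,200)))
save(np.vstack([np.hstack(T[:4]),np.hstack(T[4:])]),'rect.png')
E
```

```text
[[ 7.49209220e-05 -9.54242874e-01 -2.99032661e-01  7.75386575e-02]
 [ 9.99999693e-01 -1.61584037e-04  7.66174884e-04  1.19160552e-04]
 [-7.79435828e-04 -2.99032627e-01  9.54242569e-01 -1.42864584e-01]
 [ 0.00000000e+00  0.00000000e+00  0.00000000e+00  1.00000000e+00]] [[303.91558883   0.         251.46777111]
 [  0.         303.91558883 197.3285152 ]
 [  0.           0.           1.        ]]
pb 0.399 0.267 0.48 [(array([0.3997, 0.2701]), array([0.3998, 0.2703]), array([60. , 93.9]), np.float64(7.6))]
pd 0.532 0.388 0.659 [(array([0.5321, 0.3895]), array([0.5323, 0.3894]), array([89., 90.]), np.float64(0.0))]
pp 0.463 0.103 0.474 [(array([0.4627, 0.1056]), array([0.4625, 0.1056]), array([60.2, 96.4]), np.float64(57.5))]
pf 0.642 -0.127 0.654 [(array([ 0.6437, -0.1258]), array([ 0.6436, -0.1258]), array([56. , 56.3]), np.float64(76.0))]
bucket 0.634 0.12 0.645 
disc 0.385 -0.27 0.47 
funnel 0.474 -0.089 0.482 
plate 0.517 -0.381 0.642
```

View pics/rect.png

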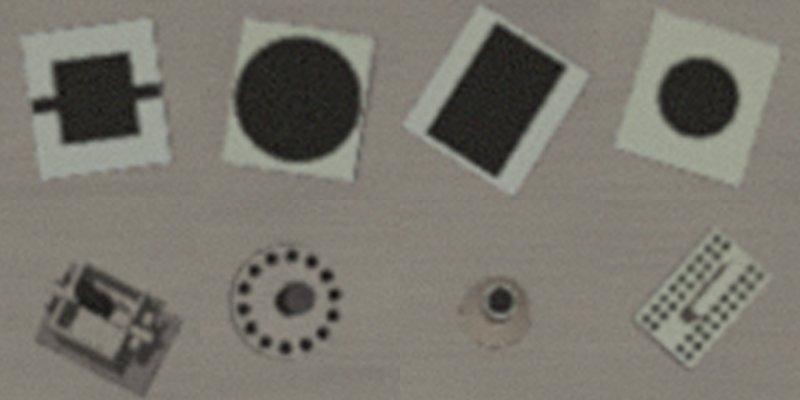

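Call:
send_rows([
  {"dx": 2.2, "dy": -2.35, "az": -5, "hand": 1},
  {"dx": 2.2, "dy": -2.35, "az": -5},
  {"dx": 2.2, "dy": -2.35, "az": -5},
  {"dx": 2.2, "dy": -2.35, "az": -5},
  {"dx": 2.2, "dy": -2.35, "az": -5},
  {"dx": 2.2, "dy": -2.35, "az": -5},
  {"dx": 2.2, "dy": -2.35, "az": -5},
  {"dx": 2.2, "dy": -2.35, "az": -5},
  {"dx": 2.2, "dy": -2.35, "az": -5},
  {"dx": 2.2, "dy": -2.35, "az": -5},
])

```text
validation failed for argument at $.se...
```

Call:
send_rows([
  {"dx": 2.2, "dy": -2.35, "az": -5},
  {"dx": 2.2, "dy": -2.35, "az": -5},
  {"dx": 2.2, "dy": -2.35, "az": -5},
  {"dx": 2.2, "dy": -2.35, "az": -5},
  {"dx": 2.2, "dy": -2.35, "az": -5},
  {"dx": 2.2, "dy": -2.35, "az": -5},
  {"dx": 2.2, "dy": -2.35, "az": -5},
  {"dx": 2.2, "dy": -2.35, "az": -5},
  {"dx": 2.2, "dy": -2.35, "az": -5},
  {"dx": 1.5, "dy": -2.35, "az": -5},
])

```text
validation failed for argument at $.se...
```

Call:
send_rows([
  {"dx": 0},
  {"dx": 0},
  {"dx": 0},
])

```text
validation failed for argument at $.se...
```

```bash
cat >> h.py <<'E'
def yaw():
    q=bot.get_obs()['eef_rot']; m=R.from_quat([q[1],q[2],q[3],q[0]]).as_matrix()
    return np.degrees(np.arctan2(m[1,1],m[0,1])), m[:,2]
E
python3 - <<'E'
from h import *
o=bot.get_obs();print(o['time'],o['tool_pos'],yaw(),o['wrist_force'])
cp=campose('wrist',o);im=bot.grab_frame('wrist')
x,y=.634,.12
P=[cv2.resize(rectify(im,cp,z,x,y,.07),(280,280)) for z in (.099,.062)]
save(np.hstack([np.vstack([im,np.zeros((0,512,3),np.uint8)])[:384], np.vstack(P)[:384*1] if 0 else cv2.resize(np.vstack(P),(192,384))]),'wb.png')
save(np.hstack([cv2.resize(p,(400,400)) for p in P]),'wbr.png')
E
```

```text
1.1 [0.19940533 0.59234646 0.23134336] (np.float64(71.39231768591546), array([ 4.29344567e-05,  1.15069266e-04, -9.99999992e-01])) [ 0.45544984 -0.23945711 -1.06552516]
```

View pics/wbr.png

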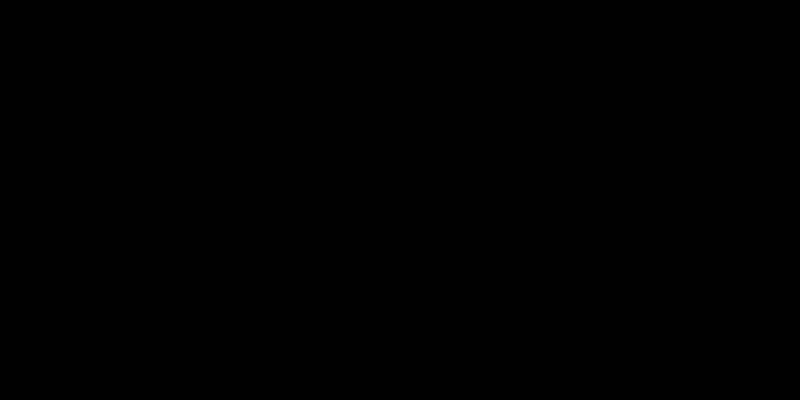

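The moves were refused, so that picture is blank. Every row probably needs all of its fields.

Call:
send_rows([
  {"hand": 1, "dx": 2.2, "dy": -2.35, "dz": 0, "ax": 0, "ay": 0, "az": -5},
  {"hand": 1, "dx": 2.2, "dy": -2.35, "dz": 0, "ax": 0, "ay": 0, "az": -5},
])

```text
time: 1.32
tool_pos: [0.243, 0.5453, 0.231]
eef_rot: [-0.0, 0.248, 0.969, 0.0]
wrist_force: [1.5, 0.3, -0.0]
gripper_width: 0.0854
gripper_force: 0.0
```

Call:
send_rows([
  {"hand": 1, "dx": 2.2, "dy": -2.35, "dz": 0, "ax": 0, "ay": 0, "az": -5},
  {"hand": 1, "dx": 2.2, "dy": -2.35, "dz": 0, "ax": 0, "ay": 0, "az": -5},
  {"hand": 1, "dx": 2.2, "dy": -2.35, "dz": 0, "ax": 0, "ay": 0, "az": -5},
  {"hand": 1, "dx": 2.2, "dy": -2.35, "dz": 0, "ax": 0, "ay": 0, "az": -5},
  {"hand": 1, "dx": 2.2, "dy": -2.35, "dz": 0, "ax": 0, "ay": 0, "az": -5},
  {"hand": 1, "dx": 2.2, "dy": -2.35, "dz": 0, "ax": 0, "ay": 0, "az": -5},
  {"hand": 1, "dx": 2.2, "dy": -2.35, "dz": 0, "ax": 0, "ay": 0, "az": -5},
  {"hand": 1, "dx": 2.2, "dy": -2.35, "dz": 0, "ax": 0, "ay": 0, "az": -5},
  {"hand": 1, "dx": 2.2, "dy": -2.35, "dz": 0, "ax": 0, "ay": 0, "az": -5},
])

```text
time: 2.07
tool_pos: [0.4423, 0.3326, 0.2315]
eef_rot: [0.0, 0.601, 0.799, 0.0]
wrist_force: [-0.2, 0.3, -0.2]
gripper_width: 0.0856
gripper_force: 0.0
```

Call:
send_rows([
  {"hand": 1, "dx": 2.2, "dy": -2.35, "dz": 0, "ax": 0, "ay": 0, "az": -5},
  {"hand": 1, "dx": 2.2, "dy": -2.35, "dz": 0, "ax": 0, "ay": 0, "az": -5},
  {"hand": 1, "dx": 2.2, "dy": -2.35, "dz": 0, "ax": 0, "ay": 0, "az": -5},
  {"hand": 1, "dx": 2.2, "dy": -2.35, "dz": 0, "ax": 0, "ay": 0, "az": -5},
  {"hand": 1, "dx": 2.2, "dy": -2.35, "dz": 0, "ax": 0, "ay": 0, "az": -5},
  {"hand": 1, "dx": 2.2, "dy": -2.35, "dz": 0, "ax": 0, "ay": 0, "az": -5},
  {"hand": 1, "dx": 2.2, "dy": -2.35, "dz": 0, "ax": 0, "ay": 0, "az": -5},
  {"hand": 1, "dx": 2.2, "dy": -2.35, "dz": 0, "ax": 0, "ay": 0, "az": -5},
  {"hand": 1, "dx": 1.5, "dy": -2.5, "dz": 0, "ax": 0, "ay": 0, "az": -5},
  {"hand": 1, "dx": 0, "dy": 0, "dz": 0, "ax": 0, "ay": 0, "az": 0},
])

```text
time: 2.9
tool_pos: [0.6348, 0.1168, 0.2308]
eef_rot: [0.001, 0.862, 0.507, 0.0]
wrist_force: [-0.1, 0.8, -1.1]
gripper_width: 0.0852
gripper_force: 0.0
```

Call:
send_rows([
  {"hand": 1, "dx": 0, "dy": 0, "dz": 0, "ax": 0, "ay": 0, "az": 0},
  {"hand": 1, "dx": 0, "dy": 0, "dz": 0, "ax": 0, "ay": 0, "az": 0},
])

```text
time: 3.07
tool_pos: [0.632, 0.1212, 0.2312]
eef_rot: [-0.0, 0.86, 0.511, -0.0]
wrist_force: [-0.7, -0.3, -0.1]
gripper_width: 0.0852
gripper_force: 0.0
```

```bash
python3 - <<'E'
from h import *
o=bot.get_obs();print(o['time'],o['tool_pos'],yaw(),o['wrist_force'])
cp=campose('wrist',o);im=bot.grab_frame('wrist')
x,y=.634,.12
save(np.hstack([cv2.resize(rectify(im,cp,z,x,y,.07),(400,400)) for z in (.099,.062)]),'wbr2.png')
print(bot.landmark_of('bucket','wrist'),bot.landmark_of('stand','wrist'))
E
```

```text
3.0667 [0.63199976 0.12115225 0.23117473] (np.float64(-28.54931571270354), array([-5.11767503e-04,  8.85668135e-05, -9.99999865e-01])) [-0.66344381 -0.27052314 -0.06329975]
[{'uv': [254.8, 161.5], 'score': 0.87}] []
```

View pics/wbr2.png

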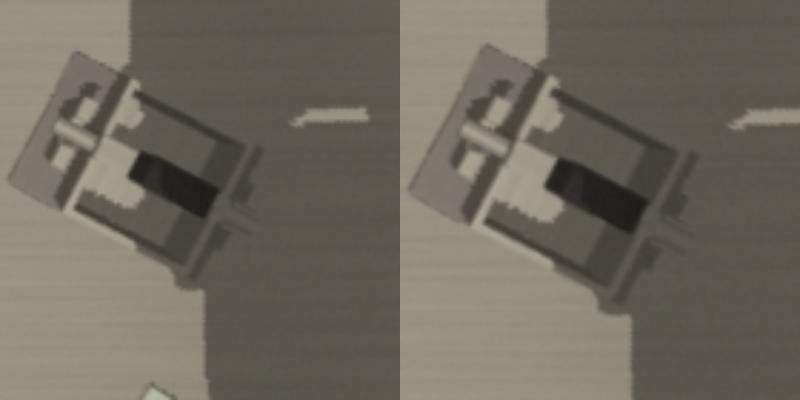

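The 0.099 m rectification shows the lug centred near (173,184), parallel to my fingers, with the pins in both forks. I'll measure it by segmentation.

```bash
python3 - <<'E'
from h import *
o=bot.get_obs();cp=campose('wrist',o);im=bot.grab_frame('wrist')
K,d,Rm,t=cp;print('cam',-Rm.T@t)
for z in(.099,.067):
  for thr in (28,34,40,46):
    print(z,thr,darkrect(im,cp,z,.636,.126,.03,thr,.5,60)[0])
# model overlay check: project lug top/bottom corners & pins for candidate, compare
r=rectify(im,cp,.099,.638,.127,.025,.25);save(np.hstack([cv2.resize(r,(400,400)),cv2.resize(rectify(im,cp,0.062,.636,.126,.07,.5),(400,400))]),'lug.png')
im2=bot.grab_frame('top');cp2=campose('top')
for thr in(45,55): print('top',darkrect(im2,cp2,.099,.636,.126,.03,thr,.5,60)[0])
E
```

```text
cam [0.66764818 0.1896733  0.37443188]
0.099 28 []
0.099 34 [(array([0.6381, 0.1265]), array([0.6376, 0.1241]), array([22.8, 10.3]), np.float64(63.4))]
0.099 40 [(array([0.6398, 0.1291]), array([0.6391, 0.1276]), array([29.7, 11.1]), np.float64(61.4))]
0.099 46 [(array([0.6393, 0.1291]), array([0.6393, 0.1283]), array([30.2, 11.9]), np.float64(63.4))]
0.067 28 []
0.067 34 [(array([0.6349, 0.1192]), array([0.6341, 0.1165]), array([25.7, 11.6]), np.float64(62.2))]
0.067 40 [(array([0.6366, 0.1221]), array([0.6358, 0.1205]), array([33.1, 12.6]), np.float64(60.9))]
0.067 46 [(array([0.6361, 0.1222]), array([0.6361, 0.1213]), array([33.8, 13.2]), np.float64(63.4))]
top [(array([0.636 , 0.1158]), array([0.6413, 0.1159]), array([59.5, 36. ]), np.float64(0.0))]
top [(array([0.636 , 0.1262]), array([0.6394, 0.1254]), array([59.5, 59. ]), np.float64(0.0))]
```

View pics/lug.png

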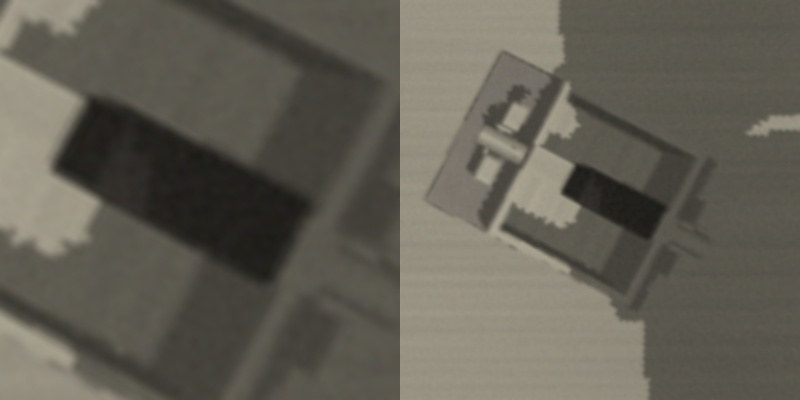

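Call:
send_rows([
  {"hand": 0.45, "dx": 0.6, "dy": 0.6, "dz": -1.5, "ax": 0, "ay": 0, "az": 0.7},
  {"hand": 0.45, "dx": 0, "dy": 0, "dz": -2, "ax": 0, "ay": 0, "az": 0},
  {"hand": 0.45, "dx": 0, "dy": 0, "dz": -2, "ax": 0, "ay": 0, "az": 0},
  {"hand": 0.45, "dx": 0, "dy": 0, "dz": -2, "ax": 0, "ay": 0, "az": 0},
  {"hand": 0.45, "dx": 0, "dy": 0, "dz": -2, "ax": 0, "ay": 0, "az": 0},
  {"hand": 0.45, "dx": 0, "dy": 0, "dz": 0, "ax": 0, "ay": 0, "az": 0},
  {"hand": 0.45, "dx": 0, "dy": 0, "dz": 0, "ax": 0, "ay": 0, "az": 0},
  {"hand": 0.45, "dx": 0, "dy": 0, "dz": 0, "ax": 0, "ay": 0, "az": 0},
], grip_force=25)

```text
time: 3.98
tool_pos: [0.6389, 0.1272, 0.1369]
eef_rot: [0.0, 0.857, 0.516, 0.0]
wrist_force: [0.9, 0.7, 0.0]
gripper_width: 0.0385
gripper_force: 0.0
```

```bash
python3 - <<'E'
from h import *
o=bot.get_obs();print(o['time'],o['tool_pos'],yaw(),o['wrist_force'],o['gripper_width'])
im=bot.grab_frame('wrist');save(im,'wb3.png')
E
```

```text
3.9833 [0.63888447 0.12722075 0.13694815] (np.float64(-27.87458751658475), array([ 9.23112380e-04,  4.59267481e-05, -9.99999573e-01])) [0.93617997 0.66026137 0.02233905] 0.038522302129865155
```

View pics/wb3.png

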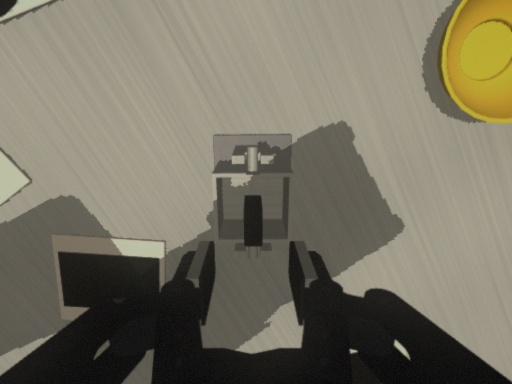

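The lug (column 253) lies midway between the finger pads (214 and 290), so I'm descending.

Call:
send_rows([
  {"hand": 0.45, "dx": 0, "dy": 0, "dz": -1.5, "ax": 0, "ay": 0, "az": 0},
  {"hand": 0.45, "dx": 0, "dy": 0, "dz": -1.5, "ax": 0, "ay": 0, "az": 0},
  {"hand": 0.45, "dx": 0, "dy": 0, "dz": -1.5, "ax": 0, "ay": 0, "az": 0},
  {"hand": 0.45, "dx": 0, "dy": 0, "dz": -1.3, "ax": 0, "ay": 0, "az": 0},
  {"hand": 0.45, "dx": 0, "dy": 0, "dz": -0.8, "ax": 0, "ay": 0, "az": 0},
  {"hand": 0.45, "dx": 0, "dy": 0, "dz": 0, "ax": 0, "ay": 0, "az": 0},
  {"hand": 0.25, "dx": 0, "dy": 0, "dz": 0, "ax": 0, "ay": 0, "az": 0},
  {"hand": 0.2, "dx": 0, "dy": 0, "dz": 0, "ax": 0, "ay": 0, "az": 0},
  {"hand": 0.15, "dx": 0, "dy": 0, "dz": 0, "ax": 0, "ay": 0, "az": 0},
  {"hand": 0.1, "dx": 0, "dy": 0, "dz": 0, "ax": 0, "ay": 0, "az": 0},
], grip_force=25)

```text
time: 4.87
tool_pos: [0.6389, 0.1269, 0.0713]
eef_rot: [0.0, 0.857, 0.516, 0.001]
wrist_force: [0.1, 0.4, 3.5]
gripper_width: 0.0117
gripper_force: 26.6
```

Call:
send_rows([
  {"hand": 0, "dx": 0, "dy": 0, "dz": 0, "ax": 0, "ay": 0, "az": 0},
  {"hand": 0, "dx": 0, "dy": 0, "dz": 0, "ax": 0, "ay": 0, "az": 0},
  {"hand": 0, "dx": 0, "dy": 0, "dz": 0, "ax": 0, "ay": 0, "az": 0},
  {"hand": 0, "dx": 0, "dy": 0, "dz": 0, "ax": 0, "ay": 0, "az": 0},
  {"hand": 0, "dx": 0, "dy": 0, "dz": 0, "ax": 0, "ay": 0, "az": 0},
], grip_force=40)

```text
time: 5.28
tool_pos: [0.6389, 0.1269, 0.0712]
eef_rot: [0.0, 0.857, 0.516, 0.001]
wrist_force: [-1.0, -0.1, 6.3]
gripper_width: 0.011
gripper_force: 42.7
```

Call:
send_rows([
  {"hand": 0, "dx": 0, "dy": 0, "dz": 0.3, "ax": 0, "ay": 0, "az": 0},
  {"hand": 0, "dx": 0, "dy": 0, "dz": 0.5, "ax": 0, "ay": 0, "az": 0},
  {"hand": 0, "dx": 0, "dy": 0, "dz": 0.7, "ax": 0, "ay": 0, "az": 0},
  {"hand": 0, "dx": 0, "dy": 0, "dz": 1, "ax": 0, "ay": 0, "az": 0},
  {"hand": 0, "dx": 0, "dy": 0, "dz": 1, "ax": 0, "ay": 0, "az": 0},
  {"hand": 0, "dx": 0, "dy": 0, "dz": 1, "ax": 0, "ay": 0, "az": 0},
  {"hand": 0, "dx": 0, "dy": 0, "dz": 1, "ax": 0, "ay": 0, "az": 0},
  {"hand": 0, "dx": 0, "dy": 0, "dz": 1, "ax": 0, "ay": 0, "az": 0},
  {"hand": 0, "dx": 0, "dy": 0, "dz": 1, "ax": 0, "ay": 0, "az": 0},
  {"hand": 0, "dx": 0, "dy": 0, "dz": 1, "ax": 0, "ay": 0, "az": 0},
])

```text
time: 6.12
tool_pos: [0.6384, 0.1269, 0.1565]
eef_rot: [0.0, 0.857, 0.516, 0.0]
wrist_force: [0.2, -0.0, -3.4]
gripper_width: 0.0114
gripper_force: 41.3
```

Call:
send_rows([
  {"hand": 0, "dx": 0, "dy": 0, "dz": 1, "ax": 0, "ay": 0, "az": 0},
  {"hand": 0, "dx": 0, "dy": 0, "dz": 1, "ax": 0, "ay": 0, "az": 0},
  {"hand": 0, "dx": 0, "dy": 0, "dz": 0.5, "ax": 0, "ay": 0, "az": 0},
  {"hand": 0, "dx": 0, "dy": 0, "dz": 0, "ax": 0, "ay": 0, "az": 0},
])

```text
time: 6.45
tool_pos: [0.6389, 0.1269, 0.1818]
eef_rot: [0.0, 0.857, 0.516, 0.001]
wrist_force: [-0.0, 0.0, -3.7]
gripper_width: 0.0112
gripper_force: 41.4
```

```bash
python3 - <<'E'
from h import *
o=bot.get_obs();print(o['time'],o['tool_pos'],yaw(),o['wrist_force'],o['ft_torque'],o['gripper_width'])
w=bot.grab_frame('wrist');s=bot.grab_frame('side')
save(np.hstack([cv2.resize(w,(400,300)),cv2.resize(s[70:220,180:380],(400,300))]),'lift.png')
E
```

```text
6.45 [0.63887454 0.12690764 0.18183727] (np.float64(-27.907946746863487), array([ 2.15095661e-03,  1.42788828e-04, -9.99997676e-01])) [-0.0414318   0.01999781 -3.74544825] [-0.01321135  0.01689426  0.05696225] 0.011188245941707706
```

View pics/lift.png

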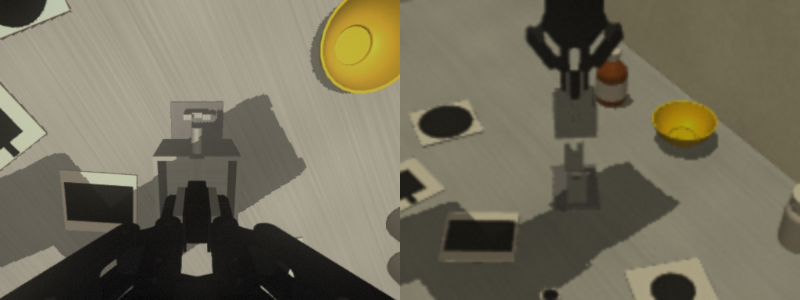

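Call:
send_rows([
  {"hand": 0, "dx": -1.5, "dy": 0.4, "dz": 0, "ax": 0, "ay": 0, "az": 2.5},
  {"hand": 0, "dx": -2.6, "dy": 0.7, "dz": 0, "ax": 0, "ay": 0, "az": 4},
  {"hand": 0, "dx": -2.6, "dy": 0.7, "dz": 0, "ax": 0, "ay": 0, "az": 4},
  {"hand": 0, "dx": -2.6, "dy": 0.7, "dz": 0, "ax": 0, "ay": 0, "az": 4},
  {"hand": 0, "dx": -2.6, "dy": 0.7, "dz": 0, "ax": 0, "ay": 0, "az": 4},
  {"hand": 0, "dx": -2.6, "dy": 0.7, "dz": 0, "ax": 0, "ay": 0, "az": 4},
  {"hand": 0, "dx": -2.6, "dy": 0.7, "dz": 0, "ax": 0, "ay": 0, "az": 4},
  {"hand": 0, "dx": -2.6, "dy": 0.7, "dz": 0, "ax": 0, "ay": 0, "az": 4},
  {"hand": 0, "dx": -2.2, "dy": 0.6, "dz": 0, "ax": 0, "ay": 0, "az": 3},
  {"hand": 0, "dx": -1, "dy": 0.4, "dz": 0, "ax": 0, "ay": 0, "az": 2},
])

```text
time: 7.38
tool_pos: [0.4066, 0.19, 0.1799]
eef_rot: [-0.001, 0.657, 0.754, -0.001]
wrist_force: [0.8, 0.7, -3.8]
gripper_width: 0.0112
gripper_force: 41.4
```

Call:
send_rows([
  {"hand": 0, "dx": 0, "dy": 0, "dz": 0, "ax": 0, "ay": 0, "az": 0},
  {"hand": 0, "dx": 0, "dy": 0, "dz": 0, "ax": 0, "ay": 0, "az": 0},
  {"hand": 0, "dx": 0, "dy": 0, "dz": 0, "ax": 0, "ay": 0, "az": 0},
])

```text
time: 7.63
tool_pos: [0.4105, 0.1898, 0.1803]
eef_rot: [0.0, 0.659, 0.752, 0.0]
wrist_force: [0.4, 0.7, -3.6]
gripper_width: 0.0112
gripper_force: 41.4
```

```bash
python3 - <<'E'
from h import *
o=bot.get_obs();print(o['time'],o['tool_pos'],yaw(),o['wrist_force'],o['gripper_width'])
cp=campose('wrist',o);w=bot.grab_frame('wrist');save(w,'pb.png')
for thr in(50,60,70):
  for x in[(.3997,.2703,.06),(.5321,.3895,.06)]: print(thr,darkrect(w,cp,.004,*x,thr=thr,mm=.5)[0])
E
```

```text
7.6333 [0.41050623 0.1898239  0.18028943] (np.float64(7.523341114633265), array([ 7.74300045e-04,  1.03109572e-04, -9.99999695e-01])) [ 0.35172911  0.67062961 -3.56442976] 0.01124551603042005
50 [(array([0.4024, 0.2732]), array([0.4038, 0.2713]), array([47.4, 40.4]), np.float64(84.1))]
50 [(array([0.5321, 0.3965]), array([0.5311, 0.4027]), array([119.5, 105.5]), np.float64(0.0))]
60 [(array([0.3989, 0.2714]), array([0.3989, 0.2713]), array([62.1, 94.7]), np.float64(7.8))]
60 [(array([0.5321, 0.3965]), array([0.5311, 0.4025]), array([119.5, 105.5]), np.float64(0.0))]
70 [(array([0.3989, 0.2712]), array([0.3989, 0.2712]), array([62.6, 95.3]), np.float64(7.6))]
70 [(array([0.5321, 0.3962]), array([0.5311, 0.4024]), array([119.5, 106. ]), np.float64(0.0))]
```

View pics/pb.png

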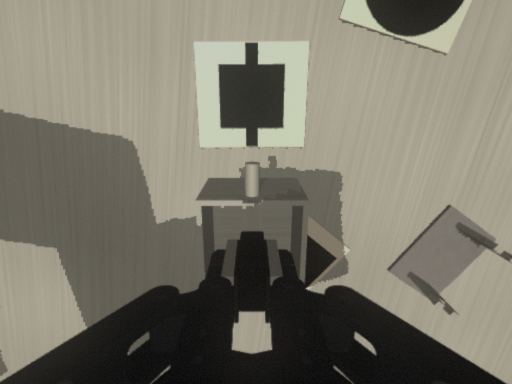

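Wrist and top views agree on the bucket pad to 1 mm (0.399, 0.271, 7.6°), and the bucket hangs square below the gripper.

Call:
send_rows([
  {"hand": 0, "dx": -0.15, "dy": 1.12, "dz": 0, "ax": 0, "ay": 0, "az": 0.1},
  {"hand": 0, "dx": -0.3, "dy": 2, "dz": 0, "ax": 0, "ay": 0, "az": 0},
  {"hand": 0, "dx": -0.4, "dy": 3, "dz": -0.5, "ax": 0, "ay": 0, "az": 0},
  {"hand": 0, "dx": -0.3, "dy": 2, "dz": -1.5, "ax": 0, "ay": 0, "az": 0},
  {"hand": 0, "dx": 0, "dy": 0, "dz": -2, "ax": 0, "ay": 0, "az": 0},
  {"hand": 0, "dx": 0, "dy": 0, "dz": -2, "ax": 0, "ay": 0, "az": 0},
  {"hand": 0, "dx": 0, "dy": 0, "dz": -2, "ax": 0, "ay": 0, "az": 0},
  {"hand": 0, "dx": 0, "dy": 0, "dz": -1.5, "ax": 0, "ay": 0, "az": 0},
  {"hand": 0, "dx": 0, "dy": 0, "dz": -1, "ax": 0, "ay": 0, "az": 0},
  {"hand": 0, "dx": 0, "dy": 0, "dz": -0.5, "ax": 0, "ay": 0, "az": 0},
])

```text
time: 8.52
tool_pos: [0.398, 0.2712, 0.0687]
eef_rot: [-0.0, 0.658, 0.753, -0.001]
wrist_force: [0.3, 0.4, -3.7]
gripper_width: 0.0113
gripper_force: 41.3
```

Call:
send_rows([
  {"hand": 0, "dx": 0, "dy": 0, "dz": 0, "ax": 0, "ay": 0, "az": 0},
  {"hand": 0, "dx": 0, "dy": 0, "dz": 0, "ax": 0, "ay": 0, "az": 0},
])

```text
time: 8.68
tool_pos: [0.3983, 0.2713, 0.0704]
eef_rot: [0.0, 0.658, 0.753, 0.0]
wrist_force: [-0.1, 0.4, -2.7]
gripper_width: 0.0115
gripper_force: 41.3
```

Call:
send_rows([
  {"hand": 0, "dx": 0.05, "dy": 0, "dz": -0.2, "ax": 0, "ay": 0, "az": 0},
  {"hand": 0, "dx": 0, "dy": 0, "dz": -0.2, "ax": 0, "ay": 0, "az": 0},
  {"hand": 0, "dx": 0, "dy": 0, "dz": -0.1, "ax": 0, "ay": 0, "az": 0},
  {"hand": 0, "dx": 0, "dy": 0, "dz": -0.1, "ax": 0, "ay": 0, "az": 0},
  {"hand": 0, "dx": 0, "dy": 0, "dz": 0, "ax": 0, "ay": 0, "az": 0},
])

```text
time: 9.1
tool_pos: [0.3985, 0.271, 0.0643]
eef_rot: [0.0, 0.658, 0.753, 0.0]
wrist_force: [0.6, -0.4, -3.3]
gripper_width: 0.0115
gripper_force: 41.3
```

Call:
send_rows([
  {"hand": 0, "dx": 0, "dy": 0, "dz": -0.08, "ax": 0, "ay": 0, "az": 0},
  {"hand": 0, "dx": 0, "dy": 0, "dz": 0, "ax": 0, "ay": 0, "az": 0},
])

```text
time: 9.27
tool_pos: [0.3986, 0.2711, 0.0637]
eef_rot: [0.0, 0.658, 0.753, 0.0]
wrist_force: [-0.8, 0.6, -1.0]
gripper_width: 0.0109
gripper_force: 41.5
```

Call:
send_rows([
  {"hand": 0, "dx": 0, "dy": 0, "dz": -0.05, "ax": 0, "ay": 0, "az": 0},
  {"hand": 0, "dx": 0, "dy": 0, "dz": 0, "ax": 0, "ay": 0, "az": 0},
], grip_force=20)

```text
time: 9.43
tool_pos: [0.3987, 0.2712, 0.0635]
eef_rot: [0.0, 0.658, 0.753, 0.0]
wrist_force: [-0.2, 0.2, 5.4]
gripper_width: 0.0113
gripper_force: 42.6
```

Call:
send_rows([
  {"hand": 0.2, "dx": 0, "dy": 0, "dz": 0, "ax": 0, "ay": 0, "az": 0},
  {"hand": 0.25, "dx": 0, "dy": 0, "dz": 0, "ax": 0, "ay": 0, "az": 0},
  {"hand": 0.4, "dx": 0, "dy": 0, "dz": 0, "ax": 0, "ay": 0, "az": 0},
  {"hand": 0.45, "dx": 0, "dy": 0, "dz": 0, "ax": 0, "ay": 0, "az": 0},
  {"hand": 0.45, "dx": 0, "dy": 0, "dz": 0, "ax": 0, "ay": 0, "az": 0},
  {"hand": 0.45, "dx": 0, "dy": 0, "dz": 1.5, "ax": 0, "ay": 0, "az": 0},
  {"hand": 0.45, "dx": 0, "dy": 0, "dz": 3, "ax": 0, "ay": 0, "az": 0},
  {"hand": 0.45, "dx": 0, "dy": 0, "dz": 3, "ax": 0, "ay": 0, "az": 0},
  {"hand": 0.45, "dx": 0, "dy": 0, "dz": 3, "ax": 0, "ay": 0, "az": 0},
  {"hand": 0.45, "dx": 0, "dy": 0, "dz": 3, "ax": 0, "ay": 0, "az": 0},
])

```text
time: 10.27
tool_pos: [0.3981, 0.2709, 0.1995]
eef_rot: [-0.0, 0.658, 0.753, -0.0]
wrist_force: [0.5, 0.2, 0.0]
gripper_width: 0.0382
gripper_force: 0.0
```

```bash
python3 - <<'E'
from h import *
o=bot.get_obs();print(o['time'],o['tool_pos'],yaw())
cp=campose('wrist',o);w=bot.grab_frame('wrist');save(w,'pb2.png')
save(rectify(w,cp,.054,.399,.271,.07,.35),'pb2r.png')
for thr in(40,46):print(darkrect(w,cp,.091,.399,.271,.03,thr,.5,60)[0])
E
```

```text
10.2667 [0.39812317 0.27090079 0.19945575] (np.float64(7.691638732512024), array([-2.00297695e-04, -1.19711900e-04, -9.99999973e-01]))
[(array([0.3986, 0.2672]), array([0.3991, 0.2659]), array([10.8, 16.3]), np.float64(7.6))]
[(array([0.3984, 0.2684]), array([0.3989, 0.2669]), array([11.3, 19.5]), np.float64(8.1))]
```

Call:
send_rows([
  {"hand": 0.6, "dx": 0.5, "dy": -1.8, "dz": 0, "ax": 0, "ay": 0, "az": 0},
  {"hand": 0.6, "dx": 1.1, "dy": -3.4, "dz": 0, "ax": 0, "ay": 0, "az": 0},
  {"hand": 0.6, "dx": 1.2, "dy": -3.4, "dz": 0, "ax": 0, "ay": 0, "az": 0},
  {"hand": 0.6, "dx": 1.2, "dy": -3.4, "dz": 0, "ax": 0, "ay": 0, "az": 0},
  {"hand": 0.6, "dx": 1.2, "dy": -3.4, "dz": 0, "ax": 0, "ay": 0, "az": 0},
  {"hand": 0.6, "dx": 1.2, "dy": -3.4, "dz": 0, "ax": 0, "ay": 0, "az": 0},
  {"hand": 0.6, "dx": 1.2, "dy": -3.4, "dz": 0, "ax": 0, "ay": 0, "az": 0},
  {"hand": 0.6, "dx": 0.6, "dy": -3.4, "dz": 0, "ax": 0, "ay": 0, "az": 0},
  {"hand": 0.6, "dx": 0, "dy": -3.4, "dz": 0, "ax": 0, "ay": 0, "az": 0},
  {"hand": 0.6, "dx": -0.6, "dy": -3.4, "dz": 0, "ax": 0, "ay": 0, "az": 0},
])

```text
time: 11.15
tool_pos: [0.475, -0.0548, 0.1977]
eef_rot: [0.0, 0.658, 0.753, 0.0]
wrist_force: [-0.3, 0.0, -0.1]
gripper_width: 0.0515
gripper_force: 0.0
```

Call:
send_rows([
  {"hand": 0.6, "dx": -1.2, "dy": -3.4, "dz": 0, "ax": 0, "ay": 0, "az": 0},
  {"hand": 0.6, "dx": -1.2, "dy": -3.4, "dz": 0, "ax": 0, "ay": 0, "az": 0},
  {"hand": 0.6, "dx": -1.2, "dy": -3.4, "dz": 0, "ax": 0, "ay": 0, "az": 0},
  {"hand": 0.6, "dx": -1.2, "dy": -3.4, "dz": 0, "ax": 0, "ay": 0, "az": 0},
  {"hand": 0.6, "dx": -1.2, "dy": -3.4, "dz": 0, "ax": 0, "ay": 0, "az": 0},
  {"hand": 0.6, "dx": -1.2, "dy": -3.4, "dz": 0, "ax": 0, "ay": 0, "az": 0},
  {"hand": 0.6, "dx": -1, "dy": -1.5, "dz": 0, "ax": 0, "ay": 0, "az": 0},
  {"hand": 0.6, "dx": 0, "dy": 0, "dz": 0, "ax": 0, "ay": 0, "az": 0},
  {"hand": 0.6, "dx": 0, "dy": 0, "dz": 0, "ax": 0, "ay": 0, "az": 0},
  {"hand": 0.6, "dx": 0, "dy": 0, "dz": 0, "ax": 0, "ay": 0, "az": 0},
])

```text
time: 11.98
tool_pos: [0.3925, -0.2715, 0.1978]
eef_rot: [-0.0, 0.658, 0.753, 0.0]
wrist_force: [0.7, 0.8, 0.8]
gripper_width: 0.051
gripper_force: 0.0
```

```bash
python3 - <<'E'
from h import *
o=bot.get_obs();print(o['time'],o['tool_pos'],yaw())
cp=campose('wrist',o);w=bot.grab_frame('wrist');save(w,'d.png')
a=rectify(w,cp,.052,.385,-.270,.06,.3);b=rectify(w,cp,.010,.385,-.270,.06,.3)
save(np.hstack([a,b]),'dr.png');p=cv2.imread('pics/pb2r.png')
save(np.hstack([cv2.resize(a,(266,266)),cv2.resize(b,(266,266)),cv2.resize(p[:,:,::-1],(266,266))]),'m1.png')
print(bot.landmark_of('disc','wrist'))
for thr in(40,60):print(darkrect(w,cp,.052,.385,-.27,.03,thr,.5,60)[0])
E
```

```text
11.9833 [ 0.39247078 -0.27149025  0.19784853] (np.float64(7.680837015398046), array([-1.34862482e-04,  3.70005050e-04, -9.99999922e-01]))
[{'uv': [245.8, 172.5], 'score': 0.74}]
[(array([ 0.3851, -0.2571]), array([ 0.3851, -0.2561]), array([19.6, 11.8]), np.float64(4.4))]
[(array([ 0.3642, -0.2838]), array([ 0.364 , -0.2836]), array([9., 9.]), np.float64(90.0)), (array([ 0.3763, -0.2902]), array([ 0.3763, -0.2904]), array([9., 9.]), np.float64(0.0)), (array([ 0.3902, -0.2915]), array([ 0.3902, -0.2914]), array([8.8, 8.8]), np.float64(45.0)), (array([ 0.3858, -0.2655]), array([ 0.3857, -0.2658]), array([23. , 29.5]), np.float64(0.0)), (array([ 0.4032, -0.2862]), array([ 0.4033, -0.2862]), array([9., 9.]), np.float64(0.0))]
```

View pics/m1.png

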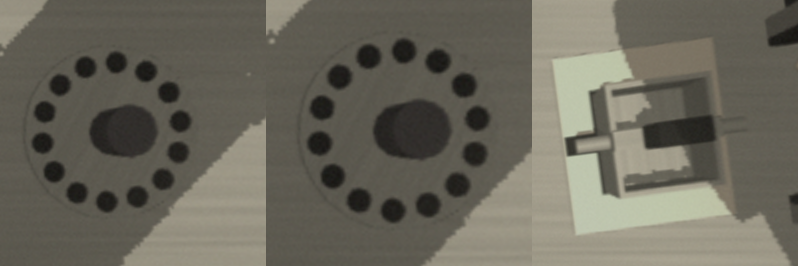

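The bucket stands squarely on its pad, with only a thin black rim showing. The disc, with its hub right of the ring centre because of parallax, lies at about the crop centre. I'll fit its pocket ring.

```bash
python3 - <<'E'
from h import *
b=cv2.imread('pics/dr.png')[:,400:];g=cv2.GaussianBlur(cv2.cvtColor(b,cv2.COLOR_BGR2GRAY),(3,3),0)
for thr in(46,52,58):
    cs=cv2.findContours((g<thr).astype(np.uint8),cv2.RETR_LIST,cv2.CHAIN_APPROX_NONE)[0]
    P=np.array([cv2.minEnclosingCircle(c)[0] for c in cs if 200<cv2.contourArea(c)<1200 and np.hypot(*(np.array(cv2.minEnclosingCircle(c)[0])-200))>90])
    s=np.linalg.lstsq(np.c_[2*P,np.ones(len(P))],(P**2).sum(1),rcond=None)[0]
    r=np.sqrt(s[2]+s[0]**2+s[1]**2)
    print(thr,len(P),.385-(s[1]-199.5)*.0003,-.27-(s[0]-199.5)*.0003,r*.3,np.abs(np.hypot(*(P-s[:2]).T)-r).max())
gg=cv2.cvtColor(cv2.imread('pics/dr.png')[:,:400],cv2.COLOR_BGR2GRAY)
c=cv2.HoughCircles(cv2.GaussianBlur(gg,(5,5),1),cv2.HOUGH_GRADIENT,1,30,param1=40,param2=12,minRadius=34,maxRadius=46)
for u,v,r in (c[0][:3] if c is not None else []): print(.385-(v-199.5)*.0003,-.27-(u-199.5)*.0003,r*.3)
E
```

```text
46 14 0.38590336933175423 -0.26976530839839236 36.023471393491704 0.44542863965254753
52 14 0.385931749350676 -0.2697718771671804 36.01655871043997 0.2259338546476073
58 14 0.38593403214945404 -0.2697936659020623 36.02918339363515 0.34796767529597616
0.38529998 -0.2613 10.710001
0.38529998 -0.27060002 10.5
0.36729997 -0.27780002 11.370001
```

Call:
send_rows([
  {"hand": 0.6, "dx": -0.65, "dy": 0.17, "dz": -1.6, "ax": 0, "ay": 0, "az": 0},
  {"hand": 0.6, "dx": 0, "dy": 0, "dz": -3, "ax": 0, "ay": 0, "az": 0},
  {"hand": 0.6, "dx": 0, "dy": 0, "dz": -3, "ax": 0, "ay": 0, "az": 0},
  {"hand": 0.6, "dx": 0, "dy": 0, "dz": -3, "ax": 0, "ay": 0, "az": 0},
  {"hand": 0.6, "dx": 0, "dy": 0, "dz": -2, "ax": 0, "ay": 0, "az": 0},
  {"hand": 0.6, "dx": 0, "dy": 0, "dz": -2, "ax": 0, "ay": 0, "az": 0},
  {"hand": 0.6, "dx": 0, "dy": 0, "dz": -1.5, "ax": 0, "ay": 0, "az": 0},
  {"hand": 0.6, "dx": 0, "dy": 0, "dz": -1, "ax": 0, "ay": 0, "az": 0},
  {"hand": 0.6, "dx": 0, "dy": 0, "dz": -0.4, "ax": 0, "ay": 0, "az": 0},
  {"hand": 0.6, "dx": 0, "dy": 0, "dz": 0, "ax": 0, "ay": 0, "az": 0},
])

```text
time: 12.92
tool_pos: [0.3861, -0.2698, 0.0226]
eef_rot: [-0.0, 0.658, 0.753, 0.0]
wrist_force: [-0.4, -0.1, 0.2]
gripper_width: 0.0513
gripper_force: 0.0
```

Call:
send_rows([
  {"hand": 0.45, "dx": 0, "dy": 0, "dz": 0, "ax": 0, "ay": 0, "az": 0},
  {"hand": 0.38, "dx": 0, "dy": 0, "dz": 0, "ax": 0, "ay": 0, "az": 0},
  {"hand": 0.32, "dx": 0, "dy": 0, "dz": 0, "ax": 0, "ay": 0, "az": 0},
  {"hand": 0.26, "dx": 0, "dy": 0, "dz": 0, "ax": 0, "ay": 0, "az": 0},
  {"hand": 0.15, "dx": 0, "dy": 0, "dz": 0, "ax": 0, "ay": 0, "az": 0},
  {"hand": 0, "dx": 0, "dy": 0, "dz": 0, "ax": 0, "ay": 0, "az": 0},
  {"hand": 0, "dx": 0, "dy": 0, "dz": 0, "ax": 0, "ay": 0, "az": 0},
  {"hand": 0, "dx": 0, "dy": 0, "dz": 0, "ax": 0, "ay": 0, "az": 0},
], grip_force=45)

```text
time: 13.58
tool_pos: [0.3863, -0.2705, 0.024]
eef_rot: [0.001, 0.658, 0.753, 0.0]
wrist_force: [-0.4, 1.0, 7.3]
gripper_width: 0.0225
gripper_force: 43.7
```

Call:
send_rows([
  {"hand": 0, "dx": 0, "dy": 0, "dz": 0.4, "ax": 0, "ay": 0, "az": 0},
  {"hand": 0, "dx": 0, "dy": 0, "dz": 1, "ax": 0, "ay": 0, "az": 0},
  {"hand": 0, "dx": 0, "dy": 0, "dz": 2, "ax": 0, "ay": 0, "az": 0},
  {"hand": 0, "dx": 0, "dy": 0, "dz": 2.5, "ax": 0, "ay": 0, "az": 0},
  {"hand": 0, "dx": 0, "dy": 0, "dz": 2.5, "ax": 0, "ay": 0, "az": 0},
  {"hand": 0, "dx": 0, "dy": 0, "dz": 2.5, "ax": 0, "ay": 0, "az": 0},
  {"hand": 0, "dx": 0.6, "dy": 1.8, "dz": 2, "ax": 0, "ay": 0, "az": 0},
  {"hand": 0, "dx": 1, "dy": 2.8, "dz": 1, "ax": 0, "ay": 0, "az": 0},
  {"hand": 0, "dx": 1, "dy": 2.8, "dz": 1, "ax": 0, "ay": 0, "az": 0},
  {"hand": 0, "dx": 1, "dy": 2.8, "dz": 0, "ax": 0, "ay": 0, "az": 0},
])

```text
time: 14.42
tool_pos: [0.4223, -0.1674, 0.1746]
eef_rot: [0.002, 0.658, 0.753, 0.0]
wrist_force: [0.6, 0.5, -2.7]
gripper_width: 0.0228
gripper_force: 44.5
```

Call:
send_rows([
  {"hand": 0, "dx": 1, "dy": 2.8, "dz": 0, "ax": 0, "ay": 0, "az": 0},
  {"hand": 0, "dx": 1, "dy": 2.8, "dz": 0, "ax": 0, "ay": 0, "az": 0},
  {"hand": 0, "dx": 1, "dy": 2.8, "dz": 0, "ax": 0, "ay": 0, "az": 0},
  {"hand": 0, "dx": 1, "dy": 2.8, "dz": 0, "ax": 0, "ay": 0, "az": 0},
  {"hand": 0, "dx": 1, "dy": 2.8, "dz": 0, "ax": 0, "ay": 0, "az": 0},
  {"hand": 0, "dx": 1, "dy": 2.8, "dz": 0, "ax": 0, "ay": 0, "az": 0},
  {"hand": 0, "dx": 0.5, "dy": 2.8, "dz": 0, "ax": 0, "ay": 0, "az": 0},
  {"hand": 0, "dx": 0.5, "dy": 2.8, "dz": 0, "ax": 0, "ay": 0, "az": 0},
  {"hand": 0, "dx": 0.5, "dy": 2.8, "dz": 0, "ax": 0, "ay": 0, "az": 0},
  {"hand": 0, "dx": 0.5, "dy": 2.8, "dz": 0, "ax": 0, "ay": 0, "az": 0},
])

```text
time: 15.25
tool_pos: [0.5015, 0.1132, 0.1728]
eef_rot: [0.0, 0.658, 0.753, -0.0]
wrist_force: [1.4, -1.2, -2.8]
gripper_width: 0.0226
gripper_force: 44.5
```

Call:
send_rows([
  {"hand": 0, "dx": 0.5, "dy": 2.8, "dz": 0, "ax": 0, "ay": 0, "az": 0},
  {"hand": 0, "dx": 0.5, "dy": 2.8, "dz": 0, "ax": 0, "ay": 0, "az": 0},
  {"hand": 0, "dx": 0.5, "dy": 2.8, "dz": 0, "ax": 0, "ay": 0, "az": 0},
  {"hand": 0, "dx": 0.5, "dy": 2.8, "dz": 0, "ax": 0, "ay": 0, "az": 0},
  {"hand": 0, "dx": 0.3, "dy": 2.8, "dz": 0, "ax": 0, "ay": 0, "az": 0},
  {"hand": 0, "dx": 0, "dy": 2, "dz": 0, "ax": 0, "ay": 0, "az": 0},
  {"hand": 0, "dx": 0, "dy": 1, "dz": 0, "ax": 0, "ay": 0, "az": 0},
  {"hand": 0, "dx": 0, "dy": 0, "dz": 0, "ax": 0, "ay": 0, "az": 0},
  {"hand": 0, "dx": 0, "dy": 0, "dz": 0, "ax": 0, "ay": 0, "az": 0},
  {"hand": 0, "dx": 0, "dy": 0, "dz": 0, "ax": 0, "ay": 0, "az": 0},
])

```text
time: 16.08
tool_pos: [0.5247, 0.2808, 0.1723]
eef_rot: [0.0, 0.658, 0.753, -0.0]
wrist_force: [-0.5, 0.2, -2.9]
gripper_width: 0.0227
gripper_force: 44.5
```

```bash
python3 - <<'E'
from h import *
o=bot.get_obs();print(o['time'],o['tool_pos'],yaw(),o['wrist_force'],o['ft_torque'],o['gripper_width'])
cp=campose('wrist',o);w=bot.grab_frame('wrist');save(w,'pd.png')
for thr in(50,60,70,80):
   print(thr,darkrect(w,cp,.004,.532,.3895,.056,thr=thr,mm=.5)[0])
E
```

```text
16.0833 [0.52473194 0.28082794 0.17227076] (np.float64(7.664463140474088), array([-2.07796503e-04, -3.31522455e-04, -9.99999923e-01])) [-0.50005666  0.16914704 -2.89818539] [0.00845123 0.00951174 0.01558594] 0.022681010375870087
50 [(array([0.5364, 0.3895]), array([0.5367, 0.3906]), array([85.4, 86.3]), np.float64(29.6))]
60 [(array([0.5315, 0.3905]), array([0.5316, 0.3905]), array([93.4, 93.4]), np.float64(11.3))]
70 [(array([0.5318, 0.3905]), array([0.5315, 0.3905]), array([93.5, 94. ]), np.float64(90.0))]
80 [(array([0.5315, 0.3905]), array([0.5315, 0.3905]), array([94.4, 94.1]), np.float64(7.6))]
```

View pics/pd.png

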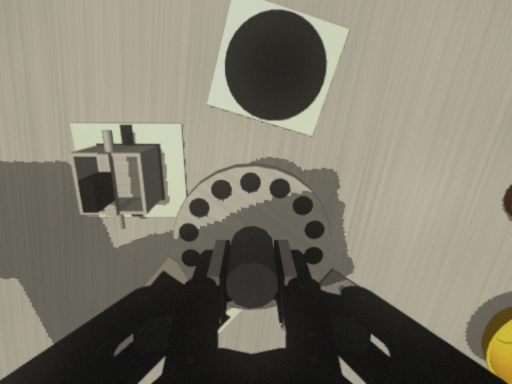

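The disc pad is clear at (275,65) in the picture and measures (0.5315, 0.3905). The disc hangs level.

Call:
send_rows([
  {"hand": 0, "dx": 0.1, "dy": 1.4, "dz": 0, "ax": 0, "ay": 0, "az": 0},
  {"hand": 0, "dx": 0.2, "dy": 2.5, "dz": 0, "ax": 0, "ay": 0, "az": 0},
  {"hand": 0, "dx": 0.2, "dy": 2.8, "dz": 0, "ax": 0, "ay": 0, "az": 0},
  {"hand": 0, "dx": 0.2, "dy": 2.8, "dz": -1, "ax": 0, "ay": 0, "az": 0},
  {"hand": 0, "dx": 0, "dy": 1.44, "dz": -2, "ax": 0, "ay": 0, "az": 0},
  {"hand": 0, "dx": 0, "dy": 0, "dz": -3, "ax": 0, "ay": 0, "az": 0},
  {"hand": 0, "dx": 0, "dy": 0, "dz": -3, "ax": 0, "ay": 0, "az": 0},
  {"hand": 0, "dx": 0, "dy": 0, "dz": -2.5, "ax": 0, "ay": 0, "az": 0},
  {"hand": 0, "dx": 0, "dy": 0, "dz": -1.5, "ax": 0, "ay": 0, "az": 0},
  {"hand": 0, "dx": 0, "dy": 0, "dz": -0.7, "ax": 0, "ay": 0, "az": 0},
])

```text
time: 16.97
tool_pos: [0.5313, 0.3905, 0.0325]
eef_rot: [-0.001, 0.658, 0.753, -0.002]
wrist_force: [-0.6, 0.2, -3.5]
gripper_width: 0.0227
gripper_force: 44.5
```

Call:
send_rows([
  {"hand": 0, "dx": 0, "dy": 0, "dz": -0.2, "ax": 0, "ay": 0, "az": 0},
  {"hand": 0, "dx": 0, "dy": 0, "dz": -0.1, "ax": 0, "ay": 0, "az": 0},
  {"hand": 0, "dx": 0, "dy": 0, "dz": 0, "ax": 0, "ay": 0, "az": 0},
])

```text
time: 17.22
tool_pos: [0.5325, 0.3913, 0.033]
eef_rot: [0.0, 0.658, 0.753, 0.001]
wrist_force: [-0.2, 0.0, -2.2]
gripper_width: 0.0224
gripper_force: 44.5
```

Call:
send_rows([
  {"hand": 0, "dx": -0.08, "dy": -0.1, "dz": -0.2, "ax": 0, "ay": 0, "az": 0},
  {"hand": 0, "dx": 0, "dy": 0, "dz": -0.1, "ax": 0, "ay": 0, "az": 0},
  {"hand": 0, "dx": 0, "dy": 0, "dz": 0, "ax": 0, "ay": 0, "az": 0},
])

```text
time: 17.47
tool_pos: [0.5312, 0.3902, 0.0295]
eef_rot: [0.0, 0.658, 0.753, 0.0]
wrist_force: [0.5, -0.4, -3.9]
gripper_width: 0.0224
gripper_force: 44.5
```

Call:
send_rows([
  {"hand": 0, "dx": 0, "dy": 0, "dz": -0.1, "ax": 0, "ay": 0, "az": 0},
  {"hand": 0, "dx": 0, "dy": 0, "dz": 0, "ax": 0, "ay": 0, "az": 0},
])

```text
time: 17.63
tool_pos: [0.5311, 0.3902, 0.0281]
eef_rot: [0.0, 0.658, 0.753, 0.0]
wrist_force: [0.1, 0.8, -3.7]
gripper_width: 0.0227
gripper_force: 44.5
```

Call:
send_rows([
  {"hand": 0, "dx": 0, "dy": 0, "dz": -0.07, "ax": 0, "ay": 0, "az": 0},
  {"hand": 0, "dx": 0, "dy": 0, "dz": 0, "ax": 0, "ay": 0, "az": 0},
])

```text
time: 17.8
tool_pos: [0.5311, 0.3902, 0.028]
eef_rot: [0.0, 0.658, 0.753, 0.0]
wrist_force: [-2.7, -1.7, 4.2]
gripper_width: 0.0226
gripper_force: 45.4
```

Call:
send_rows([
  {"hand": 0, "dx": 0, "dy": 0, "dz": 0, "ax": 0, "ay": 0, "az": 0},
  {"hand": 0.3, "dx": 0, "dy": 0, "dz": 0, "ax": 0, "ay": 0, "az": 0},
  {"hand": 0.35, "dx": 0, "dy": 0, "dz": 0, "ax": 0, "ay": 0, "az": 0},
  {"hand": 0.45, "dx": 0, "dy": 0, "dz": 0, "ax": 0, "ay": 0, "az": 0},
  {"hand": 0.55, "dx": 0, "dy": 0, "dz": 0, "ax": 0, "ay": 0, "az": 0},
  {"hand": 0.6, "dx": 0, "dy": 0, "dz": 0.5, "ax": 0, "ay": 0, "az": 0},
  {"hand": 0.6, "dx": 0, "dy": 0, "dz": 3, "ax": 0, "ay": 0, "az": 0},
  {"hand": 0.6, "dx": 0, "dy": 0, "dz": 3.5, "ax": 0, "ay": 0, "az": 0},
  {"hand": 0.6, "dx": 0, "dy": 0, "dz": 3.5, "ax": 0, "ay": 0, "az": 0},
  {"hand": 0.6, "dx": 0, "dy": 0, "dz": 3.5, "ax": 0, "ay": 0, "az": 0},
], grip_force=20)

```text
time: 18.63
tool_pos: [0.5309, 0.39, 0.1692]
eef_rot: [-0.0, 0.658, 0.753, -0.0]
wrist_force: [-0.2, 1.2, 0.2]
gripper_width: 0.0515
gripper_force: 0.0
```

Call:
send_rows([
  {"hand": 0.6, "dx": 0, "dy": -2, "dz": 2, "ax": 0, "ay": 0, "az": 0},
  {"hand": 0.6, "dx": -0.4, "dy": -3.5, "dz": 1, "ax": 0, "ay": 0, "az": 0},
  {"hand": 0.6, "dx": -0.4, "dy": -3.5, "dz": 0, "ax": 0, "ay": 0, "az": 0},
  {"hand": 0.6, "dx": 0, "dy": 0, "dz": 0, "ax": 0, "ay": 0, "az": 0},
  {"hand": 0.6, "dx": 0, "dy": 0, "dz": 0, "ax": 0, "ay": 0, "az": 0},
])

```text
time: 19.05
tool_pos: [0.5233, 0.2989, 0.1983]
eef_rot: [0.0, 0.659, 0.752, 0.0]
wrist_force: [-0.3, -0.3, 0.1]
gripper_width: 0.0513
gripper_force: 0.0
```

```bash
python3 - <<'E'
from h import *
o=bot.get_obs();print(o['time'],o['tool_pos'],yaw())
cp=campose('wrist',o);w=bot.grab_frame('wrist');save(w,'pd2.png')
b=rectify(w,cp,.014,.5315,.3905,.06,.3);save(b,'pd2r.png');g=cv2.GaussianBlur(cv2.cvtColor(b,cv2.COLOR_RGB2GRAY),(3,3),0)
for thr in(46,52,58,64):
    cs=cv2.findContours((g<thr).astype(np.uint8),cv2.RETR_LIST,cv2.CHAIN_APPROX_NONE)[0]
    P=np.array([cv2.minEnclosingCircle(c)[0] for c in cs if 200<cv2.contourArea(c)<1200 and 100<np.hypot(*(np.array(cv2.minEnclosingCircle(c)[0])-200))<135])
    if len(P)<5: continue
    s=np.linalg.lstsq(np.c_[2*P,np.ones(len(P))],(P**2).sum(1),rcond=None)[0]
    r=np.sqrt(s[2]+s[0]**2+s[1]**2)
    print(thr,len(P),.5315-(s[1]-199.5)*.0003,.3905-(s[0]-199.5)*.0003,r*.3,np.abs(np.hypot(*(P-s[:2]).T)-r).max())
E
```

```text
19.05 [0.5233085  0.29887104 0.19829851] (np.float64(7.567425228759264), array([ 9.85514705e-04,  3.98857617e-04, -9.99999435e-01]))
58 9 0.5299010717350562 0.3915338081439338 35.972871071599585 10.13172987836235
64 14 0.5302793542788866 0.39099782420041485 36.06980647499557 0.5017505009381864
```

Call:
send_rows([
  {"hand": 0.7, "dx": -0.2, "dy": -2, "dz": 0, "ax": 0, "ay": 0, "az": 0},
  {"hand": 0.7, "dx": -0.4, "dy": -3.5, "dz": 0, "ax": 0, "ay": 0, "az": 0},
  {"hand": 0.7, "dx": -0.4, "dy": -3.5, "dz": 0, "ax": 0, "ay": 0, "az": 0},
  {"hand": 0.7, "dx": -0.4, "dy": -3.5, "dz": 0, "ax": 0, "ay": 0, "az": 0},
  {"hand": 0.7, "dx": -0.5, "dy": -3.5, "dz": 0, "ax": 0, "ay": 0, "az": 0},
  {"hand": 0.7, "dx": -0.5, "dy": -3.5, "dz": 0, "ax": 0, "ay": 0, "az": 0},
  {"hand": 0.7, "dx": -0.5, "dy": -3.5, "dz": 0, "ax": 0, "ay": 0, "az": 0},
  {"hand": 0.7, "dx": -0.5, "dy": -3.5, "dz": 0, "ax": 0, "ay": 0, "az": 0},
  {"hand": 0.7, "dx": -0.5, "dy": -3.5, "dz": 0, "ax": 0, "ay": 0, "az": 0},
  {"hand": 0.7, "dx": -0.5, "dy": -3.5, "dz": 0, "ax": 0, "ay": 0, "az": 0},
])

```text
time: 19.93
tool_pos: [0.4794, -0.0357, 0.1973]
eef_rot: [0.0, 0.658, 0.753, 0.0]
wrist_force: [1.1, 0.5, -0.6]
gripper_width: 0.0597
gripper_force: 0.0
```

Call:
send_rows([
  {"hand": 0.7, "dx": -0.5, "dy": -3.5, "dz": 0, "ax": 0, "ay": 0, "az": 0},
  {"hand": 0.7, "dx": 0, "dy": -1.8, "dz": 0, "ax": 0, "ay": 0, "az": 0},
  {"hand": 0.7, "dx": 0, "dy": 0, "dz": 0, "ax": 0, "ay": 0, "az": 0},
  {"hand": 0.7, "dx": 0, "dy": 0, "dz": 0, "ax": 0, "ay": 0, "az": 0},
  {"hand": 0.7, "dx": 0, "dy": 0, "dz": 0, "ax": 0, "ay": 0, "az": 0},
])

```text
time: 20.35
tool_pos: [0.4745, -0.0871, 0.1972]
eef_rot: [-0.0, 0.658, 0.753, 0.0]
wrist_force: [0.2, 0.8, -0.1]
gripper_width: 0.0599
gripper_force: 0.0
```

```bash
python3 - <<'E'
from h import *
o=bot.get_obs();print(o['time'],o['tool_pos'],yaw())
cp=campose('wrist',o);w=bot.grab_frame('wrist');save(w,'f.png')
print(bot.landmark_of('funnel','wrist'))
a=rectify(w,cp,.062,.474,-.089,.04,.2);b=rectify(w,cp,.0,.474,-.089,.04,.2)
for thr in(40,50,60): print(darkrect(w,cp,.062,.474,-.089,.03,thr,.5,40)[0])
save(np.hstack([a,b]),'m2.png')
E
```

```text
20.35 [ 0.47450886 -0.08705867  0.197186  ] (np.float64(7.722655868736248), array([-1.33253382e-04,  2.78046621e-04, -9.99999952e-01]))
[{'uv': [248.5, 172.2], 'score': 0.71}]
[(array([ 0.4719, -0.0886]), array([ 0.472 , -0.0886]), array([18.7, 19.1]), np.float64(45.0))]
[(array([ 0.472 , -0.0888]), array([ 0.472 , -0.0886]), array([19.5, 19. ]), np.float64(0.0))]
[(array([ 0.472 , -0.0888]), array([ 0.472 , -0.0886]), array([19.5, 20. ]), np.float64(0.0))]
```

View pics/m2.png

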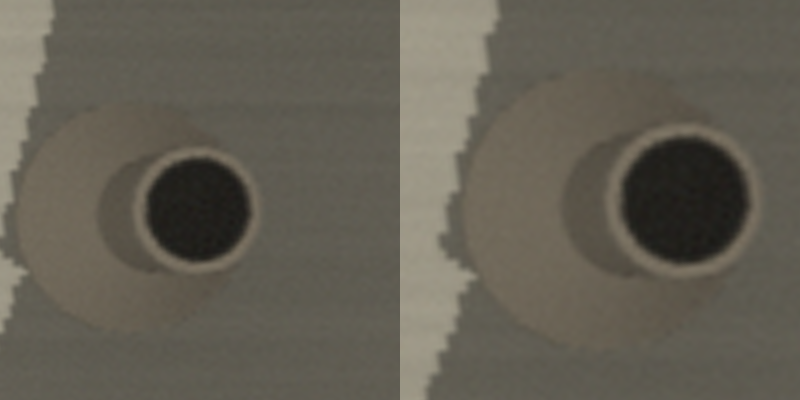

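The funnel is centred at (0.472, -0.089), and its spout top and base circle agree.

Call:
send_rows([
  {"hand": 0.65, "dx": -0.25, "dy": -0.17, "dz": -1.5, "ax": 0, "ay": 0, "az": 0},
  {"hand": 0.65, "dx": 0, "dy": 0, "dz": -3, "ax": 0, "ay": 0, "az": 0},
  {"hand": 0.65, "dx": 0, "dy": 0, "dz": -3, "ax": 0, "ay": 0, "az": 0},
  {"hand": 0.65, "dx": 0, "dy": 0, "dz": -3, "ax": 0, "ay": 0, "az": 0},
  {"hand": 0.65, "dx": 0, "dy": 0, "dz": -2, "ax": 0, "ay": 0, "az": 0},
  {"hand": 0.65, "dx": 0, "dy": 0, "dz": -2, "ax": 0, "ay": 0, "az": 0},
  {"hand": 0.65, "dx": 0, "dy": 0, "dz": -1.3, "ax": 0, "ay": 0, "az": 0},
  {"hand": 0.65, "dx": 0, "dy": 0, "dz": -0.7, "ax": 0, "ay": 0, "az": 0},
  {"hand": 0.65, "dx": 0, "dy": 0, "dz": 0, "ax": 0, "ay": 0, "az": 0},
  {"hand": 0.55, "dx": 0, "dy": 0, "dz": 0, "ax": 0, "ay": 0, "az": 0},
])

```text
time: 21.28
tool_pos: [0.4719, -0.0891, 0.0326]
eef_rot: [-0.0, 0.658, 0.753, 0.0]
wrist_force: [0.2, -1.1, 0.2]
gripper_width: 0.0472
gripper_force: 0.0
```

Call:
send_rows([
  {"hand": 0.45, "dx": 0, "dy": 0, "dz": 0, "ax": 0, "ay": 0, "az": 0},
  {"hand": 0.4, "dx": 0, "dy": 0, "dz": 0, "ax": 0, "ay": 0, "az": 0},
  {"hand": 0.35, "dx": 0, "dy": 0, "dz": 0, "ax": 0, "ay": 0, "az": 0},
  {"hand": 0.3, "dx": 0, "dy": 0, "dz": 0, "ax": 0, "ay": 0, "az": 0},
  {"hand": 0.2, "dx": 0, "dy": 0, "dz": 0, "ax": 0, "ay": 0, "az": 0},
  {"hand": 0, "dx": 0, "dy": 0, "dz": 0, "ax": 0, "ay": 0, "az": 0},
  {"hand": 0, "dx": 0, "dy": 0, "dz": 0, "ax": 0, "ay": 0, "az": 0},
  {"hand": 0, "dx": 0, "dy": 0, "dz": 0, "ax": 0, "ay": 0, "az": 0},
], grip_force=25)

```text
time: 21.95
tool_pos: [0.4721, -0.0897, 0.0329]
eef_rot: [0.001, 0.658, 0.753, 0.0]
wrist_force: [1.1, 1.1, 6.4]
gripper_width: 0.0245
gripper_force: 24.2
```

Call:
send_rows([
  {"hand": 0, "dx": 0, "dy": 0, "dz": 0.4, "ax": 0, "ay": 0, "az": 0},
  {"hand": 0, "dx": 0, "dy": 0, "dz": 1, "ax": 0, "ay": 0, "az": 0},
  {"hand": 0, "dx": 0, "dy": 0, "dz": 2, "ax": 0, "ay": 0, "az": 0},
  {"hand": 0, "dx": 0, "dy": 0, "dz": 2.6, "ax": 0, "ay": 0, "az": 0},
  {"hand": 0, "dx": 0.8, "dy": -0.6, "dz": 3, "ax": 0, "ay": 0, "az": 0},
  {"hand": 0, "dx": 1.5, "dy": -1, "dz": 3, "ax": 0, "ay": 0, "az": 0},
  {"hand": 0, "dx": 2, "dy": -1.5, "dz": 1, "ax": 0, "ay": 0, "az": 0},
  {"hand": 0, "dx": 2.5, "dy": -1.8, "dz": 0, "ax": 0, "ay": 0, "az": 0},
  {"hand": 0, "dx": 2.5, "dy": -1.8, "dz": 0, "ax": 0, "ay": 0, "az": 0},
  {"hand": 0, "dx": 2.5, "dy": -1.8, "dz": 0, "ax": 0, "ay": 0, "az": 0},
])

```text
time: 22.78
tool_pos: [0.5904, -0.1753, 0.1638]
eef_rot: [0.0, 0.658, 0.753, 0.0]
wrist_force: [-0.1, 0.9, -0.8]
gripper_width: 0.0249
gripper_force: 24.8
```

Call:
send_rows([
  {"hand": 0, "dx": 2.5, "dy": -1.8, "dz": 0, "ax": 0, "ay": 0, "az": 0},
  {"hand": 0, "dx": 2, "dy": -1.5, "dz": 0, "ax": 0, "ay": 0, "az": 0},
  {"hand": 0, "dx": 1, "dy": -0.8, "dz": 0, "ax": 0, "ay": 0, "az": 0},
  {"hand": 0, "dx": 0, "dy": 0, "dz": 0, "ax": 0, "ay": 0, "az": 0},
  {"hand": 0, "dx": 0, "dy": 0, "dz": 0, "ax": 0, "ay": 0, "az": 0},
  {"hand": 0, "dx": 0, "dy": 0, "dz": 0, "ax": 0, "ay": 0, "az": 0},
])

```text
time: 23.28
tool_pos: [0.6437, -0.2149, 0.1626]
eef_rot: [-0.0, 0.658, 0.753, -0.0]
wrist_force: [-0.0, -0.1, -0.1]
gripper_width: 0.0246
gripper_force: 24.8
```

```bash
python3 - <<'E'
from h import *
o=bot.get_obs();print(o['time'],o['tool_pos'],yaw(),o['wrist_force'],o['gripper_width'])
cp=campose('wrist',o);w=bot.grab_frame('wrist');save(w,'pf.png')
for thr in(50,60,70,80):
   print(thr,darkrect(w,cp,.004,.6437,-.1258,.05,thr=thr,mm=.5)[0])
E
```

```text
23.2833 [ 0.64372137 -0.21490045  0.16258295] (np.float64(7.69821616619708), array([-7.39649988e-04,  4.23458804e-04, -9.99999637e-01])) [-0.03208027 -0.13983638 -0.09927265] 0.024613672994418495
50 []
60 [(array([ 0.643, -0.125]), array([ 0.6429, -0.125 ]), array([59., 59.]), np.float64(0.0))]
70 [(array([ 0.643 , -0.1248]), array([ 0.6429, -0.1249]), array([60. , 59.5]), np.float64(0.0))]
80 [(array([ 0.643 , -0.1248]), array([ 0.6429, -0.1249]), array([60. , 60.5]), np.float64(0.0))]
```

Call:
send_rows([
  {"hand": 0, "dx": -0.07, "dy": 1.5, "dz": 0, "ax": 0, "ay": 0, "az": 0},
  {"hand": 0, "dx": 0, "dy": 2.5, "dz": 0, "ax": 0, "ay": 0, "az": 0},
  {"hand": 0, "dx": 0, "dy": 2.5, "dz": -0.5, "ax": 0, "ay": 0, "az": 0},
  {"hand": 0, "dx": 0, "dy": 1.6, "dz": -1.5, "ax": 0, "ay": 0, "az": 0},
  {"hand": 0, "dx": 0, "dy": 0.87, "dz": -2, "ax": 0, "ay": 0, "az": 0},
  {"hand": 0, "dx": 0, "dy": 0, "dz": -2.5, "ax": 0, "ay": 0, "az": 0},
  {"hand": 0, "dx": 0, "dy": 0, "dz": -2.5, "ax": 0, "ay": 0, "az": 0},
  {"hand": 0, "dx": 0, "dy": 0, "dz": -2, "ax": 0, "ay": 0, "az": 0},
  {"hand": 0, "dx": 0, "dy": 0, "dz": -1, "ax": 0, "ay": 0, "az": 0},
  {"hand": 0, "dx": 0, "dy": 0, "dz": -0.2, "ax": 0, "ay": 0, "az": 0},
])

```text
time: 24.17
tool_pos: [0.6428, -0.1248, 0.0389]
eef_rot: [-0.001, 0.658, 0.753, -0.001]
wrist_force: [-0.7, -0.9, -0.4]
gripper_width: 0.0246
gripper_force: 24.8
```

Call:
send_rows([
  {"hand": 0, "dx": 0, "dy": 0, "dz": 0, "ax": 0, "ay": 0, "az": 0},
  {"hand": 0, "dx": 0, "dy": 0, "dz": 0, "ax": 0, "ay": 0, "az": 0},
  {"hand": 0, "dx": 0, "dy": 0, "dz": 0, "ax": 0, "ay": 0, "az": 0},
])

```text
time: 24.42
tool_pos: [0.6445, -0.1259, 0.0418]
eef_rot: [0.001, 0.658, 0.753, 0.0]
wrist_force: [0.2, 0.3, -0.4]
gripper_width: 0.0243
gripper_force: 24.8
```

```bash
python3 - <<'E'
from h import *
for i in range(3):
    bot.grab_frame('wrist');o=bot.get_obs();print(o['tool_pos'],o['wrist_force'])
E
```

```text
[ 0.64445521 -0.12595277  0.041717  ] [-1.020822    0.54062445 -1.10582327]
[ 0.64433428 -0.12597942  0.0415011 ] [-0.0734551  -0.01405162 -0.81565699]
[ 0.64426004 -0.1259736   0.04128418] [-0.98216956  0.11118924 -1.2105304 ]
```

Call:
send_rows([
  {"hand": 0, "dx": -0.1, "dy": 0.08, "dz": -0.15, "ax": 0, "ay": 0, "az": 0},
  {"hand": 0, "dx": 0, "dy": 0, "dz": -0.1, "ax": 0, "ay": 0, "az": 0},
  {"hand": 0, "dx": 0, "dy": 0, "dz": -0.1, "ax": 0, "ay": 0, "az": 0},
  {"hand": 0, "dx": 0, "dy": 0, "dz": 0, "ax": 0, "ay": 0, "az": 0},
  {"hand": 0, "dx": 0, "dy": 0, "dz": 0, "ax": 0, "ay": 0, "az": 0},
])

```text
time: 24.98
tool_pos: [0.6429, -0.125, 0.037]
eef_rot: [0.0, 0.658, 0.753, 0.0]
wrist_force: [-1.2, 1.2, 3.0]
gripper_width: 0.0244
gripper_force: 25.0
```

Call:
send_rows([
  {"hand": 0, "dx": 0, "dy": 0, "dz": -0.06, "ax": 0, "ay": 0, "az": 0},
  {"hand": 0, "dx": 0, "dy": 0, "dz": 0, "ax": 0, "ay": 0, "az": 0},
])

```text
time: 25.15
tool_pos: [0.643, -0.125, 0.0369]
eef_rot: [0.0, 0.658, 0.753, 0.0]
wrist_force: [-3.9, 0.9, 9.7]
gripper_width: 0.0246
gripper_force: 25.8
```

Call:
send_rows([
  {"hand": 0.3, "dx": 0, "dy": 0, "dz": 0, "ax": 0, "ay": 0, "az": 0},
  {"hand": 0.35, "dx": 0, "dy": 0, "dz": 0, "ax": 0, "ay": 0, "az": 0},
  {"hand": 0.45, "dx": 0, "dy": 0, "dz": 0, "ax": 0, "ay": 0, "az": 0},
  {"hand": 0.6, "dx": 0, "dy": 0, "dz": 0, "ax": 0, "ay": 0, "az": 0},
  {"hand": 0.6, "dx": 0, "dy": 0, "dz": 0, "ax": 0, "ay": 0, "az": 0},
  {"hand": 0.6, "dx": 0, "dy": 0, "dz": 0.5, "ax": 0, "ay": 0, "az": 0},
  {"hand": 0.6, "dx": 0, "dy": 0, "dz": 3, "ax": 0, "ay": 0, "az": 0},
  {"hand": 0.6, "dx": 0, "dy": 0, "dz": 3.5, "ax": 0, "ay": 0, "az": 0},
  {"hand": 0.6, "dx": 0, "dy": 0, "dz": 3.5, "ax": 0, "ay": 0, "az": 0},
  {"hand": 0.6, "dx": 0, "dy": 0, "dz": 3.5, "ax": 0, "ay": 0, "az": 0},
], grip_force=20)

```text
time: 25.98
tool_pos: [0.6427, -0.125, 0.1781]
eef_rot: [-0.0, 0.658, 0.753, -0.0]
wrist_force: [0.2, -0.1, -0.1]
gripper_width: 0.0516
gripper_force: 0.0
```

Call:
send_rows([
  {"hand": 0.6, "dx": -0.6, "dy": -1.3, "dz": 1.5, "ax": 0, "ay": 0, "az": 2},
  {"hand": 0.6, "dx": -1.4, "dy": -2.8, "dz": 0.5, "ax": 0, "ay": 0, "az": 4.5},
  {"hand": 0.6, "dx": -1.5, "dy": -3, "dz": 0, "ax": 0, "ay": 0, "az": 4.5},
  {"hand": 0.6, "dx": -1.5, "dy": -3, "dz": 0, "ax": 0, "ay": 0, "az": 4.5},
  {"hand": 0.6, "dx": -1.5, "dy": -3, "dz": 0, "ax": 0, "ay": 0, "az": 4.5},
  {"hand": 0.6, "dx": -1.5, "dy": -3, "dz": 0, "ax": 0, "ay": 0, "az": 4.5},
  {"hand": 0.6, "dx": -1.5, "dy": -3, "dz": 0, "ax": 0, "ay": 0, "az": 4.5},
  {"hand": 0.6, "dx": -1.5, "dy": -3, "dz": 0, "ax": 0, "ay": 0, "az": 4.5},
  {"hand": 0.6, "dx": -1, "dy": -2.3, "dz": 0, "ax": 0, "ay": 0, "az": 4},
  {"hand": 0.6, "dx": -0.6, "dy": -1.2, "dz": 0, "ax": 0, "ay": 0, "az": 2},
])

```text
time: 26.82
tool_pos: [0.5155, -0.3838, 0.1966]
eef_rot: [0.0, 0.364, 0.931, -0.0]
wrist_force: [-0.2, -0.5, 0.3]
gripper_width: 0.0513
gripper_force: 0.0
```

Call:
send_rows([
  {"hand": 0.6, "dx": 0, "dy": 0, "dz": 0, "ax": 0, "ay": 0, "az": 0},
  {"hand": 0.6, "dx": 0, "dy": 0, "dz": 0, "ax": 0, "ay": 0, "az": 0},
  {"hand": 0.6, "dx": 0, "dy": 0, "dz": 0, "ax": 0, "ay": 0, "az": 0},
])

```text
time: 27.07
tool_pos: [0.5172, -0.3804, 0.1964]
eef_rot: [-0.0, 0.365, 0.931, 0.0]
wrist_force: [-0.4, 0.8, 0.2]
gripper_width: 0.0511
gripper_force: 0.0
```

```bash
python3 - <<'E'
from h import *
o=bot.get_obs();print(o['time'],o['tool_pos'],yaw())
cp=campose('wrist',o);w=bot.grab_frame('wrist');save(w,'p.png')
print(bot.landmark_of('plate','wrist'))
a=rectify(w,cp,.044,.517,-.381,.07,.35);b=rectify(w,cp,.008,.517,-.381,.07,.35)
save(np.hstack([a,b]),'m3.png')
E
```

```text
27.0667 [ 0.51717067 -0.38036563  0.19635142] (np.float64(47.144282932992695), array([ 6.39454394e-05,  2.62496373e-04, -9.99999964e-01]))
[{'uv': [245.3, 187.1], 'score': 0.75}]
```

View pics/m3.png

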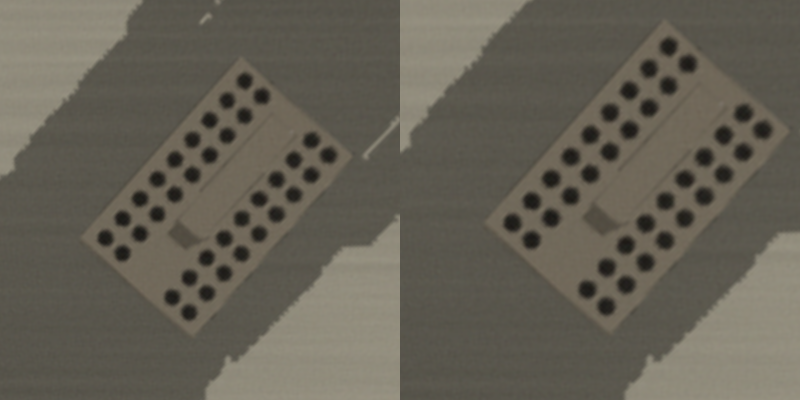

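The plate, with its 4 x 8 holes and handle, shows clearly. Its centre comes from the hole grid at 8 mm height.

```bash
python3 - <<'E'
from h import *
b=cv2.imread('pics/m3.png')[:,400:];g=cv2.GaussianBlur(cv2.cvtColor(b,cv2.COLOR_BGR2GRAY),(3,3),0)
for thr in(45,52,58):
    n,_,st,P=cv2.connectedComponentsWithStats((g<thr).astype(np.uint8))
    P=P[1:][(st[1:,4]>100)&(st[1:,4]<600)]
    (u,v),(w,h),a=cv2.minAreaRect(P.astype(np.float32)); m=P.mean(0)
    f=lambda u,v:(round(.517-(v-199.5)*.00035,4),round(-.381-(u-199.5)*.00035,4))
    W=np.c_[-P[:,1],-P[:,0]];W=W-W.mean(0);e=np.linalg.svd(W,full_matrices=False)[2][0]
    print(thr,len(P),f(u,v),f(*m),w*.35,h*.35,np.degrees(np.arctan2(e[1],e[0])))
E
```

```text
45 36 (0.5251, -0.3941) (np.float64(0.5251), np.float64(-0.3941)) 44.21948738098144 82.56400985717772 138.4450008241977
52 36 (0.5251, -0.3941) (np.float64(0.5251), np.float64(-0.3941)) 44.185326385498044 82.52987289428711 138.48538972882034
58 36 (0.5251, -0.3941) (np.float64(0.5251), np.float64(-0.3941)) 44.15310935974121 82.49804306030273 138.4900295723279
```

Call:
send_rows([
  {"hand": 0.5, "dx": 0.79, "dy": -1.37, "dz": -1.5, "ax": 0, "ay": 0, "az": 1.3},
  {"hand": 0.5, "dx": 0, "dy": 0, "dz": -3, "ax": 0, "ay": 0, "az": 0},
  {"hand": 0.5, "dx": 0, "dy": 0, "dz": -3, "ax": 0, "ay": 0, "az": 0},
  {"hand": 0.5, "dx": 0, "dy": 0, "dz": -3, "ax": 0, "ay": 0, "az": 0},
  {"hand": 0.5, "dx": 0, "dy": 0, "dz": -2, "ax": 0, "ay": 0, "az": 0},
  {"hand": 0.5, "dx": 0, "dy": 0, "dz": -2, "ax": 0, "ay": 0, "az": 0},
  {"hand": 0.5, "dx": 0, "dy": 0, "dz": -1.5, "ax": 0, "ay": 0, "az": 0},
  {"hand": 0.5, "dx": 0, "dy": 0, "dz": -1, "ax": 0, "ay": 0, "az": 0},
  {"hand": 0.5, "dx": 0, "dy": 0, "dz": -0.5, "ax": 0, "ay": 0, "az": 0},
  {"hand": 0.5, "dx": 0, "dy": 0, "dz": 0, "ax": 0, "ay": 0, "az": 0},
])

```text
time: 28.0
tool_pos: [0.5249, -0.3941, 0.0205]
eef_rot: [-0.001, 0.354, 0.935, 0.0]
wrist_force: [-0.2, 0.7, -0.4]
gripper_width: 0.0426
gripper_force: 0.0
```

Call:
send_rows([
  {"hand": 0.5, "dx": 0, "dy": 0, "dz": 0, "ax": 0, "ay": 0, "az": 0},
  {"hand": 0.4, "dx": 0, "dy": 0, "dz": 0, "ax": 0, "ay": 0, "az": 0},
])

```text
time: 28.17
tool_pos: [0.5253, -0.395, 0.0223]
eef_rot: [0.001, 0.354, 0.935, -0.0]
wrist_force: [-0.2, -0.2, 1.1]
gripper_width: 0.0345
gripper_force: 0.0
```

Call:
send_rows([
  {"hand": 0.3, "dx": 0, "dy": 0.05, "dz": 0, "ax": 0, "ay": 0, "az": 0},
  {"hand": 0.25, "dx": 0, "dy": 0, "dz": 0, "ax": 0, "ay": 0, "az": 0},
  {"hand": 0.2, "dx": 0, "dy": 0, "dz": 0, "ax": 0, "ay": 0, "az": 0},
  {"hand": 0.15, "dx": 0, "dy": 0, "dz": 0, "ax": 0, "ay": 0, "az": 0},
  {"hand": 0.08, "dx": 0, "dy": 0, "dz": 0, "ax": 0, "ay": 0, "az": 0},
  {"hand": 0, "dx": 0, "dy": 0, "dz": 0, "ax": 0, "ay": 0, "az": 0},
  {"hand": 0, "dx": 0, "dy": 0, "dz": 0, "ax": 0, "ay": 0, "az": 0},
  {"hand": 0, "dx": 0, "dy": 0, "dz": 0, "ax": 0, "ay": 0, "az": 0},
], grip_force=35)

```text
time: 28.83
tool_pos: [0.5249, -0.3943, 0.0216]
eef_rot: [0.0, 0.354, 0.935, -0.0]
wrist_force: [-1.8, 0.8, 5.8]
gripper_width: 0.0112
gripper_force: 35.7
```

Call:
send_rows([
  {"hand": 0, "dx": 0, "dy": 0, "dz": 0.4, "ax": 0, "ay": 0, "az": 0},
  {"hand": 0, "dx": 0, "dy": 0, "dz": 1, "ax": 0, "ay": 0, "az": 0},
  {"hand": 0, "dx": 0, "dy": 0, "dz": 2, "ax": 0, "ay": 0, "az": 0},
  {"hand": 0, "dx": 0, "dy": 0, "dz": 2.6, "ax": 0, "ay": 0, "az": 0},
  {"hand": 0, "dx": 0, "dy": 0.6, "dz": 3, "ax": 0, "ay": 0, "az": 0},
  {"hand": 0, "dx": 0, "dy": 1.5, "dz": 3, "ax": 0, "ay": 0, "az": 0},
  {"hand": 0, "dx": 0.1, "dy": 2.4, "dz": 2, "ax": 0, "ay": 0, "az": 0},
  {"hand": 0, "dx": 0.1, "dy": 3, "dz": 1, "ax": 0, "ay": 0, "az": 1},
  {"hand": 0, "dx": 0.1, "dy": 3.2, "dz": 0, "ax": 0, "ay": 0, "az": 1},
  {"hand": 0, "dx": 0.1, "dy": 3.2, "dz": 0, "ax": 0, "ay": 0, "az": 1},
])

```text
time: 29.67
tool_pos: [0.5287, -0.2542, 0.1727]
eef_rot: [0.001, 0.33, 0.944, -0.0]
wrist_force: [0.2, 0.1, -1.3]
gripper_width: 0.0112
gripper_force: 34.9
```

Call:
send_rows([
  {"hand": 0, "dx": 0.1, "dy": 3.2, "dz": 0, "ax": 0, "ay": 0, "az": 1},
  {"hand": 0, "dx": 0.1, "dy": 3.2, "dz": 0, "ax": 0, "ay": 0, "az": 1},
  {"hand": 0, "dx": 0.1, "dy": 3.2, "dz": 0, "ax": 0, "ay": 0, "az": 1},
  {"hand": 0, "dx": 0.1, "dy": 3.2, "dz": 0, "ax": 0, "ay": 0, "az": 1},
  {"hand": 0, "dx": 0.1, "dy": 3.2, "dz": 0, "ax": 0, "ay": 0, "az": 1},
  {"hand": 0, "dx": 0.1, "dy": 3.2, "dz": 0, "ax": 0, "ay": 0, "az": 1},
  {"hand": 0, "dx": 0.1, "dy": 3.2, "dz": 0, "ax": 0, "ay": 0, "az": 0},
  {"hand": 0, "dx": 0.1, "dy": 3, "dz": 0, "ax": 0, "ay": 0, "az": 0},
  {"hand": 0, "dx": 0.1, "dy": 2, "dz": 0, "ax": 0, "ay": 0, "az": 0},
  {"hand": 0, "dx": 0, "dy": 0.8, "dz": 0, "ax": 0, "ay": 0, "az": 0},
])

```text
time: 30.5
tool_pos: [0.5377, 0.0292, 0.1719]
eef_rot: [0.0, 0.279, 0.96, 0.0]
wrist_force: [-0.5, -0.9, -0.9]
gripper_width: 0.0113
gripper_force: 34.9
```

Call:
send_rows([
  {"hand": 0, "dx": 0, "dy": 0, "dz": 0, "ax": 0, "ay": 0, "az": 0},
  {"hand": 0, "dx": 0, "dy": 0, "dz": 0, "ax": 0, "ay": 0, "az": 0},
  {"hand": 0, "dx": 0, "dy": 0, "dz": 0, "ax": 0, "ay": 0, "az": 0},
])

```text
time: 30.75
tool_pos: [0.5379, 0.0258, 0.1714]
eef_rot: [0.0, 0.28, 0.96, -0.0]
wrist_force: [0.1, -0.2, -0.3]
gripper_width: 0.0115
gripper_force: 34.9
```

```bash
python3 - <<'E'
from h import *
o=bot.get_obs();print(o['time'],o['tool_pos'],yaw(),o['wrist_force'],o['gripper_width'])
cp=campose('wrist',o);w=bot.grab_frame('wrist');save(w,'pp.png')
for thr in(45,50,60,70):
   print(thr,darkrect(w,cp,.004,.4627,.1056,.06,thr=thr,mm=.5)[0])
E
```

```text
30.75 [0.53788126 0.02575989 0.17138985] (np.float64(57.44852564708528), array([ 1.89708877e-04, -7.58458088e-05, -9.99999979e-01])) [ 0.06805628 -0.24502713 -0.28093382] 0.011542063145540604
45 [(array([0.4589, 0.1075]), array([0.4546, 0.1086]), array([62. , 93.4]), np.float64(57.8))]
50 [(array([0.4611, 0.1062]), array([0.461 , 0.1064]), array([62.5, 98.5]), np.float64(57.6))]
60 [(array([0.4612, 0.1062]), array([0.4612, 0.1064]), array([63. , 98.9]), np.float64(57.5))]
70 [(array([0.4613, 0.1062]), array([0.4612, 0.1064]), array([63.4, 99.4]), np.float64(57.6))]
```

Call:
send_rows([
  {"hand": 0, "dx": -1, "dy": 1.05, "dz": 0, "ax": 0, "ay": 0, "az": 0.1},
  {"hand": 0, "dx": -2, "dy": 2.1, "dz": 0, "ax": 0, "ay": 0, "az": 0},
  {"hand": 0, "dx": -2, "dy": 2.1, "dz": -0.5, "ax": 0, "ay": 0, "az": 0},
  {"hand": 0, "dx": -1.7, "dy": 1.8, "dz": -1.5, "ax": 0, "ay": 0, "az": 0},
  {"hand": 0, "dx": -0.97, "dy": 1, "dz": -2.5, "ax": 0, "ay": 0, "az": 0},
  {"hand": 0, "dx": 0, "dy": 0, "dz": -3, "ax": 0, "ay": 0, "az": 0},
  {"hand": 0, "dx": 0, "dy": 0, "dz": -2.5, "ax": 0, "ay": 0, "az": 0},
  {"hand": 0, "dx": 0, "dy": 0, "dz": -2, "ax": 0, "ay": 0, "az": 0},
  {"hand": 0, "dx": 0, "dy": 0, "dz": -1.2, "ax": 0, "ay": 0, "az": 0},
  {"hand": 0, "dx": 0, "dy": 0, "dz": -0.7, "ax": 0, "ay": 0, "az": 0},
])

```text
time: 31.63
tool_pos: [0.4602, 0.1069, 0.0309]
eef_rot: [-0.001, 0.279, 0.96, -0.0]
wrist_force: [1.0, 0.5, -1.3]
gripper_width: 0.011
gripper_force: 34.9
```

Call:
send_rows([
  {"hand": 0, "dx": 0, "dy": 0, "dz": 0, "ax": 0, "ay": 0, "az": 0},
  {"hand": 0, "dx": 0, "dy": 0, "dz": 0, "ax": 0, "ay": 0, "az": 0},
  {"hand": 0, "dx": 0, "dy": 0, "dz": 0, "ax": 0, "ay": 0, "az": 0},
  {"hand": 0, "dx": 0, "dy": 0, "dz": 0, "ax": 0, "ay": 0, "az": 0},
])

```text
time: 31.97
tool_pos: [0.4615, 0.1072, 0.0331]
eef_rot: [0.001, 0.279, 0.96, 0.0]
wrist_force: [-0.1, -0.3, -1.3]
gripper_width: 0.0114
gripper_force: 34.9
```

Call:
send_rows([
  {"hand": 0, "dx": -0.02, "dy": -0.08, "dz": -0.25, "ax": 0, "ay": 0, "az": 0},
  {"hand": 0, "dx": 0, "dy": 0, "dz": -0.2, "ax": 0, "ay": 0, "az": 0},
  {"hand": 0, "dx": 0, "dy": 0, "dz": -0.1, "ax": 0, "ay": 0, "az": 0},
  {"hand": 0, "dx": 0, "dy": 0, "dz": -0.1, "ax": 0, "ay": 0, "az": 0},
  {"hand": 0, "dx": 0, "dy": 0, "dz": 0, "ax": 0, "ay": 0, "az": 0},
])

```text
time: 32.38
tool_pos: [0.4609, 0.1065, 0.0256]
eef_rot: [-0.0, 0.279, 0.96, 0.0]
wrist_force: [0.5, 0.5, -0.9]
gripper_width: 0.0112
gripper_force: 34.9
```

Call:
send_rows([
  {"hand": 0, "dx": 0, "dy": 0, "dz": -0.06, "ax": 0, "ay": 0, "az": 0},
  {"hand": 0, "dx": 0, "dy": 0, "dz": 0, "ax": 0, "ay": 0, "az": 0},
])

```text
time: 32.55
tool_pos: [0.4609, 0.1065, 0.0255]
eef_rot: [0.0, 0.279, 0.96, 0.0]
wrist_force: [-2.2, -0.3, 7.0]
gripper_width: 0.0114
gripper_force: 35.9
```

Contact made. I'm releasing, rising and backing off, then checking all four from above.

Call:
send_rows([
  {"hand": 0.2, "dx": 0, "dy": 0, "dz": 0, "ax": 0, "ay": 0, "az": 0},
  {"hand": 0.25, "dx": 0, "dy": 0, "dz": 0, "ax": 0, "ay": 0, "az": 0},
  {"hand": 0.4, "dx": 0, "dy": 0, "dz": 0, "ax": 0, "ay": 0, "az": 0},
  {"hand": 0.5, "dx": 0, "dy": 0, "dz": 0, "ax": 0, "ay": 0, "az": 0},
  {"hand": 0.5, "dx": 0, "dy": 0, "dz": 0, "ax": 0, "ay": 0, "az": 0},
  {"hand": 0.5, "dx": 0, "dy": 0, "dz": 0.5, "ax": 0, "ay": 0, "az": 0},
  {"hand": 0.5, "dx": 0, "dy": 0, "dz": 3, "ax": 0, "ay": 0, "az": 0},
  {"hand": 0.5, "dx": 0, "dy": 0, "dz": 3.5, "ax": 0, "ay": 0, "az": 0},
  {"hand": 0.5, "dx": 0, "dy": 0, "dz": 3.5, "ax": 0, "ay": 0, "az": 0},
  {"hand": 0.5, "dx": 0, "dy": 0, "dz": 3.5, "ax": 0, "ay": 0, "az": 0},
], grip_force=20)

```text
time: 33.38
tool_pos: [0.4605, 0.1064, 0.167]
eef_rot: [-0.0, 0.279, 0.96, -0.0]
wrist_force: [1.1, 0.6, -0.3]
gripper_width: 0.0426
gripper_force: 0.0
```

Call:
send_rows([
  {"hand": 0.5, "dx": 1, "dy": -1.5, "dz": 2, "ax": 0, "ay": 0, "az": 0},
  {"hand": 0.5, "dx": 1.8, "dy": -3, "dz": 1, "ax": 0, "ay": 0, "az": 0},
  {"hand": 0.5, "dx": 1.8, "dy": -3, "dz": 0, "ax": 0, "ay": 0, "az": 0},
  {"hand": 0.5, "dx": 1, "dy": -1, "dz": 0, "ax": 0, "ay": 0, "az": 0},
  {"hand": 0.5, "dx": 0, "dy": 0, "dz": 0, "ax": 0, "ay": 0, "az": 0},
  {"hand": 0.5, "dx": 0, "dy": 0, "dz": 0, "ax": 0, "ay": 0, "az": 0},
  {"hand": 0.5, "dx": 0, "dy": 0, "dz": 0, "ax": 0, "ay": 0, "az": 0},
])

```text
time: 33.97
tool_pos: [0.5161, 0.0222, 0.1948]
eef_rot: [-0.001, 0.279, 0.96, -0.0]
wrist_force: [0.1, 0.3, -0.4]
gripper_width: 0.0427
gripper_force: 0.0
```

```bash
python3 - <<'E'
from h import *
o=bot.get_obs();print(o['time'],o['tool_pos'])
cp=campose('wrist',o);w=bot.grab_frame('wrist')
b=rectify(w,cp,.012,.4612,.1063,.07,.35);g=cv2.GaussianBlur(cv2.cvtColor(b,cv2.COLOR_RGB2GRAY),(3,3),0)
for thr in(52,62,72):
    n,_,st,P=cv2.connectedComponentsWithStats((g<thr).astype(np.uint8))
    k=(st[1:,4]>100)&(st[1:,4]<600)&(np.hypot(*(P[1:]-199.5).T)<150); P=P[1:][k]
    if len(P)<10: continue
    W=np.c_[-P[:,1],-P[:,0]];m=W.mean(0);e=np.linalg.svd(W-m,full_matrices=False)[2][0]
    print(thr,len(P),.4612+(m[0]+199.5)*.00035,.1063+(m[1]+199.5)*.00035,np.degrees(np.arctan2(e[1],e[0]))%180)
c=campose('top');t=bot.grab_frame('top')
T=[cv2.resize(rectify(t,c,z,x,y,.075,.75),(260,260)) for x,y,z in[(.399,.271,.004),(.5315,.3905,.004),(.643,-.125,.004)]]
save(np.vstack([np.hstack(T),np.hstack([cv2.resize(b,(260,260)),cv2.resize(w,(520,260))])]),'fin.png')
E
```

```text
33.9667 [0.51605693 0.02216467 0.19476965]
72 26 0.4619613718373689 0.10370266208728006 149.22443606928354
```

View pics/fin.png

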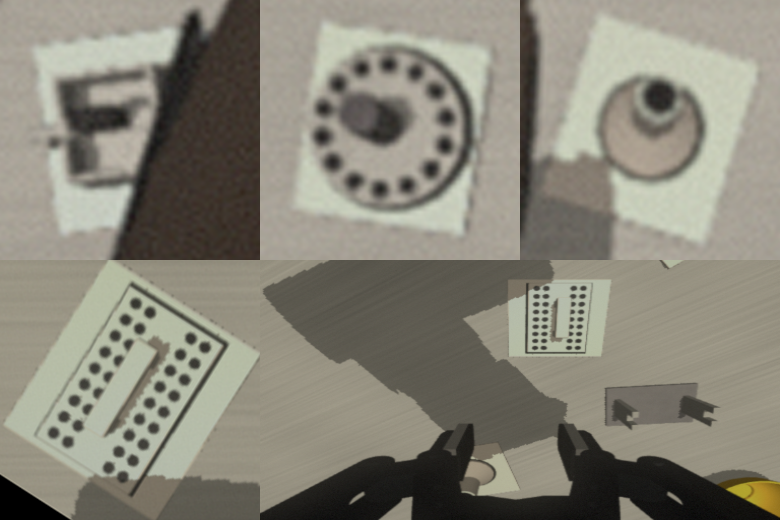

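All four parts sit upright inside their outlines. The thin black rims that show fit the camera parallax, and the gripper is clear of everything.

```bash
python3 -c "
from station import bot
print(bot.close_job())"
```

```text
the job is handed in; nothing more can be done
None
```

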